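# Park the screw caddy in its bay

## Robot

A 6-joint arm with a two-finger parallel gripper is mounted at the origin on a cart in front of the work surface, level with it; the furniture and walls round the work are solid. World frame = base frame: x ahead of the robot, y to its left, z up, the work surface at z = 0. Lengths are in m, angles in degrees, forces in N, time in s.
With the tool pointing down it reaches from about 0.4 to 0.825 m from the base axis. Payload 7 kg.
Tool frame: the origin (TCP) lies at the very end of the fingers, on their centre line; the grasp point (between the pads) lies 19 mm behind it (r.grasp_offset is the z of the grasp point in the tool frame, in m); z points along the fingers, y is the direction in which the jaws open and shut (so a half turn about z gives the same grasp; the last joint's range is limited). The gripper opens to 88 mm and grips with 3 to 60 N. Pads are 19 mm wide; open, the fingers measure 130 mm over their backs; the gripper's body (78 mm by 193 mm) begins 47 mm behind the grasp point.
Start: joints at [-54.196, 20.546, 0.682, 0, -70.136, -16.507], TCP at [0.223, -0.637, 0.227] pointing down, gripper open.
Joint ranges: [-176.03, 176.03], [-82.01, 121.73], [-58.28, 71.71], [-173.87, 95.51], [-174.79, -0.11], [-173.66, 173.66]. Speed limits (degrees/s): [136.94, 136.94, 172.46, 180, 180, 180].

## Interface

Orientations are given as [roll, pitch, yaw] about the fixed x, y, z axes, in that order (R = Rz(yaw) Ry(pitch) Rx(roll)).
In Python, from plant import r, capture, calibration, order gives the robot as it stands.
- The arm moves only by the tool servo_tool, never from a script. Its arguments are lists of equal length, an entry for each row: "grip": the closure, from -1 (fully open) to 1 (shut), so that 0 is half open; "translation": the shift along the tool's x, y, z in m, a list of three; "turn": the turn about the tool's z in rad. A call has 1 to 10 rows; each row is the pose to reach, as a shift and turn from the pose commanded when the call began, along the tool's axes at that moment; what a row does not reach only later rows make up. A row lasts 1/12 s, in which the tool goes at most 41.7 mm and 7.16 degrees, less where a joint would pass 70% of its speed; a pose out of reach is approached as far as the arm can. A call with a gripper value outside its range is refused whole. The fingers move at their own pace and stop on an object; "newtons" is the grip in N (left out, the last holds). Time passes only in rows, so rows that repeat a pose let the fingers close. It gives the time, the measured TCP pose, the force and the opening at its end, in the units of the state.
- r.get_state(): the state, without advancing time (a new reading comes with each control period).
- capture(name): name is "scene" or "top" or "wrist"; returns (picture, depth): 480x640x3 uint8, blue, green, red; 480x640 float32, m along the optical axis (not along the pixel's ray), 0 where there is no reading.
- calibration(name): a dict with "fx", "fy", "cx", "cy" (pixels), "view" (4x4, takes a point from world to camera coordinates). Camera axes: x right, y up, looking along -z (the intrinsics and any distortion apply to the point x, -y, -z); pixel columns grow to the right and rows downward; lengths in m; the calibration is good to about 2 mm. A picture is of the moment at which its call begins: read the wrist's pose just before it. calibration takes no time and is no camera call; for the wrist camera it gives the pose at the moment of the call.
- order.close_job(): hands the job in, once; it reports no verdict.
The state is a dict: "time_s": time; "joints": joint angles; "qd": joint speeds; "joint_torque": joint torques, N m; "tcp_pos": TCP position; "eef_rot": TCP orientation; "contact_force": force on the tool from outside, world axes, zero at the start; "moment": the same for the moment, N m; "gripper_width": finger opening in m.
Only numpy, scipy, OpenCV 4.12 (cv2) and the standard library are available. Lean on these libraries where they do the work, as an engineer would, in place of code of your own. Each camera call takes 0.05 s, during which the arm holds its last target.

## Task

Put the wheeled screw caddy away in its parking bay: without lifting it off the bench, roll it forward by its push bar until both front castors trail straight, and only then let them run in between the bay's cheeks. Steer it squarely in, castors still trailing, and press it gently home by feel until the roller catch has snapped shut behind the strike and the front sits on the rubber bumpers; how deep the stop is clamped is not known beforehand, and it must not be rammed. Then let go; the tin of screws stays standing on the deck, and the other things on the bench are left alone.

Things in the scene. Friction and masses are not known exactly. Their poses are not given: they have to be found in the camera images.
- caddy: Plywood caddy on four 25 mm wheels, carrying a tin of screws; loose, about 0.75 kg. Origin on the bench under the middle of its deck; +x its front (enters the bay first), +y its left, z up. Deck 150 (x) by 110 mm (y), 40 to 49 mm high, rim to 61 mm; flat front face at x = +75 mm. Front wheels: swivel castors, pivots at x = +42, y = +-38 mm; turned sideways they stick out 8 mm past the deck and foul the bay
- rear_axle (a point): Middle of the caddy's rear axle, at x = -45 mm in the caddy's frame, 12.5 mm above the bench; axes as the caddy's. The two rear wheels (y = +-40 mm) do not swivel, so the caddy steers like a shopping trolley: it rolls along its own x and turns about this point; the front castors follow
- push_bar (a point): Middle of the push bar at the caddy's back: a level round bar, rubber sleeve 14 mm thick and 66 mm long along the caddy's y, at x = -90 mm, 102 mm above the bench; axes as the caddy's. May be pinched from above with a finger in front and one behind, or pushed. The tin's edge is at least 45 mm ahead of it and its top (78 mm) lower
- strike (a point): Middle of the head of the steel strike on the caddy's front, at x = +90 mm, y = 0, 32 mm above the bench: an arrow head 14 mm wide and 14 mm long on a 5 mm neck, which the bay's roller catch grips from both sides
- bay: Open parking bay fixed on the bench: two parallel wooden cheeks 18 mm thick, 45 mm high, 116 mm apart (3 mm play on each side of the deck), flared by about 12 mm over the first 40 mm. Origin on the bench in the middle of the mouth (tips of the flares); +x straight into the bay, +y to its left cheek, z up. 292 mm deep, open above but for a slotted bridge at the far end (x over 216 mm, 51 mm high)
- home_mid (a point): Point of the bay at x = 122, y = 0, on the bench; axes as the bay's. A stop block with two rubber bumpers (for the caddy's front face) and the roller catch between them is clamped under the bridge by wing nuts, at a depth that differs every time and is not measured: when home, the caddy's origin lies anywhere within 14 mm before or beyond this point along x, so home must be felt
- castor_l (a joint): Swivel angle (rad) of the left front castor about the vertical: 0 (or a whole turn) when it trails straight behind its pivot, as in rolling forward; pi when it points forward; counter-clockwise from above is positive. It starts turned by 0.9 to 2.5. Its axle is 12 mm off the pivot; it swings freely and straightens in about 50 mm of straight rolling
- castor_r (a joint): The same for the right front castor, which starts anywhere from -2.5 to 2.5
- catch_l (a joint): Travel (m) of the catch's left roller, sprung to the middle: 0 when empty, 0.0035 as the widest part of the strike passes, about 0.001 (0 to 0.0025 if the caddy stands aside) once closed behind it. The strike meets the rollers 11 mm before home, needs a push of about 6 to 9 N to pass and is drawn in over the last 5 mm; then the bumpers stop it. 10 N there is plenty; 25 N in all, the rollers' grip of some 6 N included, does harm
- catch_r (a joint): The same for the right roller
- tin_mid (a point): Middle (half-way up) of the round dark tin of screws that stands loose on the caddy's deck: 90 mm across, 29 mm high, 0.1 to 0.25 kg. It rides along and must stay standing there
- square: try square lying flat at the back right, 184 x 115 x 17 mm, hardwood stock and steel blade; a bystander; origin in the middle of its underside
- block: cork sanding block, 64 x 112 x 36 mm, at the right; a bystander; origin in the middle of its underside
- wood_long: pale wood offcut, 45 x 130 x 30 mm, at the right end of the bench; a bystander; origin in the middle of its underside
- wood_short: brown wood offcut, 60 x 90 x 22 mm, at the back right; a bystander; origin in the middle of its underside
- driver: black-handled screwdriver, 29 x 29 x 184 mm, lying behind the caddy's way; a bystander; origin at the tip of its blade, z along it to the handle

How it is judged (in metres and radians):
On the way, in this order (a step that is already met when the one before it is completed fails the run):
1. the caddy has been rolled off its place and both front castors trail straight (within 20 degrees), still short of the bay's mouth (distance of caddy from where it was at the start of the episode above 0.04 m and (value of joint castor_l between -0.35 and 0.35 rad or value of joint castor_l between 5.9332 and 6.6332 rad or value of joint castor_l between -6.6332 and -5.9332 rad) and (value of joint castor_r between -0.35 and 0.35 rad or value of joint castor_r between 5.9332 and 6.6332 rad or value of joint castor_r between -6.6332 and -5.9332 rad) and x of caddy in the frame of bay below -0.05 m), for 0.1 s.
2. the caddy is squarely between the cheeks with its castors trailing (x of caddy in the frame of bay above 0.02 m and angle between the x axis of caddy and the x axis of bay, either way round below 0.07 rad and (value of joint castor_l between -0.35 and 0.35 rad or value of joint castor_l between 5.9332 and 6.6332 rad or value of joint castor_l between -6.6332 and -5.9332 rad) and (value of joint castor_r between -0.35 and 0.35 rad or value of joint castor_r between 5.9332 and 6.6332 rad or value of joint castor_r between -6.6332 and -5.9332 rad)), for 0.1 s.
At the end, for the whole second after the job is handed in: the caddy stands on the bench square in the bay (within 0.06 rad and 5 mm), pressed home so that the rollers of the catch have closed behind the head of its strike and hold it (one of them held open 0.5 to 3 mm by the head), at rest, with the tin standing on its deck (x of caddy in the frame of bay between 0.105 and 0.139 m and y of caddy in the frame of bay between -0.005 and 0.005 m and angle between the x axis of caddy and the x axis of bay, either way round below 0.06 rad and value of joint any of catch_l, catch_r above 0.0005 m and value of joint each of catch_l, catch_r below 0.003 m and height (world z) of caddy below 0.004 m and angle between tin_mid's own z axis and vertical below 0.15 rad and z of tin_mid in the frame of caddy between 0.055 and 0.075 m and horizontal distance between tin_mid and caddy below 0.05 m and linear speed of caddy below 0.01 m/s); the robot touches nothing.
It fails at once if the caddy bears on the bay, its stop or catch with more than 25 N (contact force between caddy and bay above 25 N).
It fails at once if the caddy is lifted off the bench (more than 10 mm) or tipped (height (world z) of caddy above 0.01 m or angle between caddy's own z axis and vertical above 0.17 rad).
It fails at once if the tin is tipped or thrown off the deck (angle between tin_mid's own z axis and vertical above 0.5 rad or z of tin_mid in the frame of caddy below 0.04 m).
It fails at once if a bystander is moved more than 20 mm (distance of any of square, block, wood_long, wood_short, driver from where it was at the start of the episode above 0.02 m).
It also fails if it takes over 61 s, if anything falls off the work surface, if the arm or the gripper's body presses on something with over 40 N, if the wrist force passes 120 N, or if a joint passes its speed limit or range.

## Working session

There is one attempt and no reset: what is moved stays moved. The work goes in short steps, Python scripts to look and compute and a tool call to move; the robot and the scene stay as the last step left them, time stands still between calls to the robot, and variables do not carry over. Pictures are saved under pics/ and viewed, and the job is handed in when it is done.

Besides the shell and the picture viewer there is one more tool, called after ">>>" by a JSON object that holds its "fn" and its "kwargs", one argument or row to a line. servo_tool: Moves the arm, as the interface text tells. Its arguments: {"type":"object","properties":{"grip":{"type":"array","items":{"type":"number"}},"translation":{"type":"array","items":{"type":"array","items":{"type":"number"}}},"turn":{"type":"array","items":{"type":"number"}},"newtons":{"type":"number"}},"required":["grip","translation","turn"]}

```bash
ls; mkdir -p pics
python3 - <<'E'
from plant import r,capture,calibration,order
import cv2,numpy as np
s=r.get_state();print(s)
for n in ("scene","top"):
    im,d=capture(n);cv2.imwrite(f"pics/{n}0.png",im);np.save(f"pics/{n}0.npy",d)
    print(n,calibration(n))
E
```

```text
pics
{'time_s': 0.0, 'joints': array([-5.41953702e+01,  2.05890329e+01,  6.35531466e-01, -2.18518192e-02,
       -7.01365114e+01, -1.65086782e+01]), 'qd': array([ 0.05636886,  0.14527967, -0.0424109 ,  0.04301349, -0.00201163,
       -0.0044794 ]), 'joint_torque': array([ 6.44206175e-04, -5.82722890e+01,  2.93045729e+01,  6.99727133e+00,
        6.83208142e-03, -1.44741675e-04]), 'tcp_pos': array([ 0.22289814, -0.63662169,  0.22565771]), 'eef_rot': array([ 1.79907860e+02, -5.88515093e-03, -1.60711485e+02]), 'contact_force': array([ 0.42685815,  0.21993422, -1.13120876]), 'moment': array([ 0.06031738,  0.03582788, -0.00660297]), 'gripper_width': 0.08773212090528716}
scene {'fx': 492.0306493655231, 'fy': 492.0306493655231, 'cx': 318.6626211608832, 'cy': 237.0354899103458, 'view': array([[-0.87900732, -0.47631461,  0.02169161,  0.46378944],
       [ 0.34369583, -0.60142319,  0.72122349, -0.28411963],
       [-0.33048345,  0.64141604,  0.69236273, -0.99936597],
       [ 0.        ,  0.        ,  0.        ,  1.        ]])}
top {'fx': 448.72111740382064, 'fy': 448.72111740382064, 'cx': 320.6955225717556, 'cy': 238.02384925908578, 'view': array([[-0.02868062, -0.99949534, -0.01365598, -0.01748155],
       [ 0.99873757, -0.02921716,  0.04086104, -0.56012397],
       [-0.04123941, -0.01246682,  0.99907151, -1.16542702],
       [ 0.        ,  0.        ,  0.        ,  1.        ]])}
```

View pics/scene0.png

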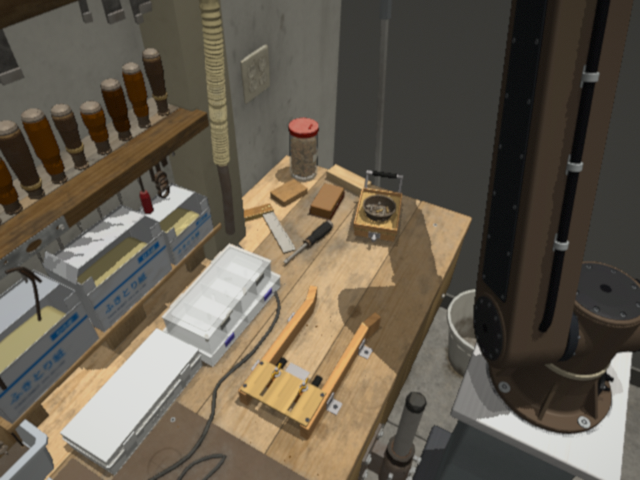

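View pics/top0.png

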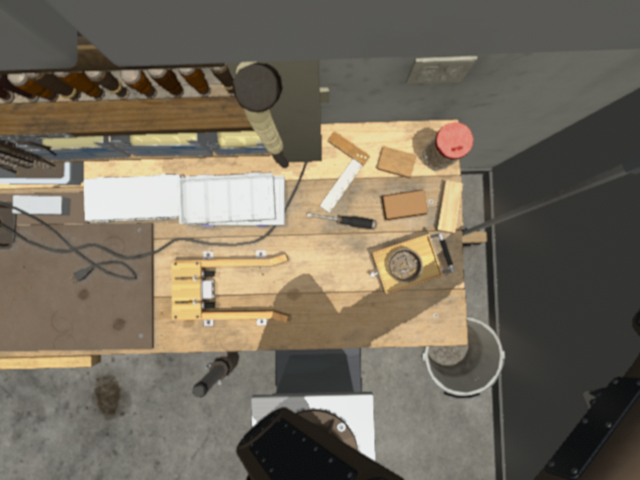

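```bash
cat > h.py <<'E'
import numpy as np,cv2
from plant import r,capture,calibration,order
def unproj(c,u,v,z):  # intersect pixel ray with world plane z
    V=c['view'];R=V[:3,:3];t=V[:3,3]
    d=np.array([(u-c['cx'])/c['fx'],-(v-c['cy'])/c['fy'],-1.]);o=-R.T@t;w=R.T@d
    return o+w*(z-o[2])/w[2]
def proj(c,p):
    q=c['view'][:3,:3]@np.asarray(p,float)+c['view'][:3,3]
    return np.array([c['cx']+c['fx']*q[0]/-q[2],c['cy']-c['fy']*q[1]/-q[2]])
def crop(im,u0,u1,v0,v1,k,name):
    cv2.imwrite(name,cv2.resize(im[v0:v1,u0:u1],None,fx=k,fy=k,interpolation=cv2.INTER_CUBIC))
E
python3 - <<'E'
from h import *
im=cv2.imread('pics/top0.png')
crop(im,355,475,220,300,6,'pics/c1.png');crop(im,160,300,240,335,5,'pics/c2.png')
E
```

```text
(no output)
```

View pics/c1.png

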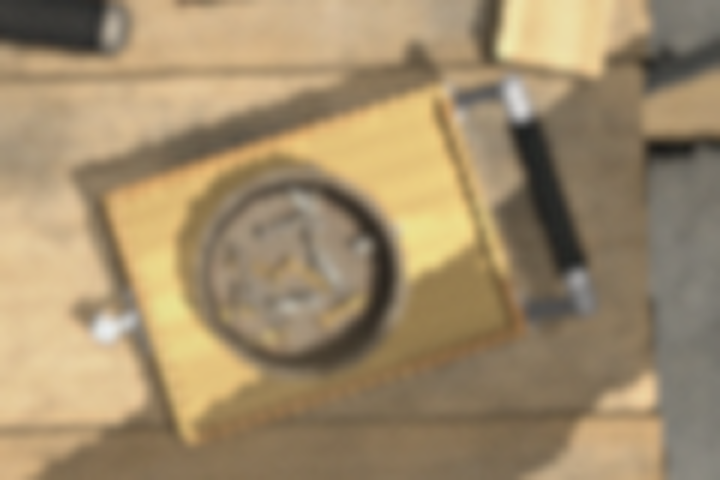

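View pics/c2.png

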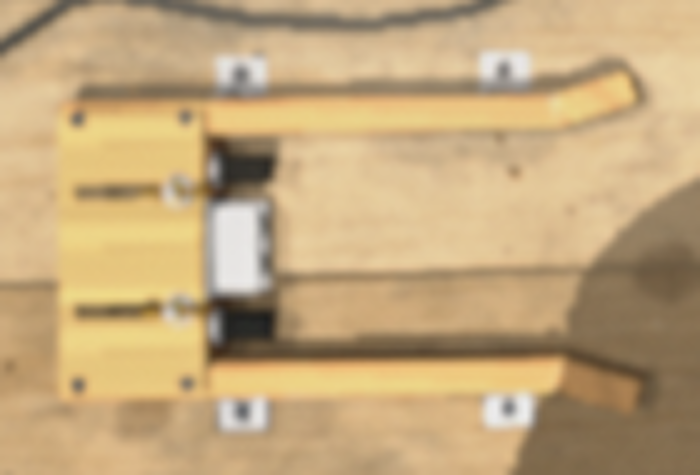

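```bash
cat >> h.py <<'E'
from scipy.optimize import least_squares
def fitpose(c,uv,pts,x0):
    f=lambda p:np.concatenate([proj(c,[p[0]+np.cos(p[2])*a-np.sin(p[2])*b,p[1]+np.sin(p[2])*a+np.cos(p[2])*b,z])-q for (a,b,z),q in zip(pts,uv)])
    s=least_squares(f,x0);return s.x,s.fun.reshape(-1,2)
E
python3 - <<'E'
from h import *
c=calibration('top')
m=lambda x,y,k,u0,v0:np.array([u0+(x+.5)/k-.5,v0+(y+.5)/k-.5])
uv=[m(x,y,6,355,220) for x,y in[(440,87),(522,328),(187,442),(105,192),(517,100),(583,292)]]
# caddy front = image left(+y). rear-left? left of caddy = -x world = image down
pts=[(-.075,-.055,.061),(-.075,.055,.061),(.075,.055,.061),(.075,-.055,.061),(-.09,-.042,.104),(-.09,.042,.104)]
x,f=fitpose(c,uv[:4],pts[:4],[.55,-.2,1.6]);print('caddy',x,np.degrees(x[2]));print(f)
for u,z in((uv[4],.105),(uv[5],.105)):print(unproj(c,*u,z))
for n,(x_,y_) in {'bar a':(517,108),'bar b':(580,280),'strike':(112,325)}.items():print(n,unproj(c,*m(x_,y_,6,355,220),.102 if 'bar' in n else .032))
P=lambda x,y,z:unproj(c,*m(x,y,5,160,240),z)
for n,x_,y_,z in[('Rin1',207,133,.045),('Rin2',550,130,.045),('Lin1',210,359,.045),('Lin2',560,356,.045),('Rout1',207,97,.045),('Rout2',550,93,.045),('Lout1',210,398,.045),('Lout2',560,394,.045),('tipR',628,65,.045),('tipRi',640,98,.045),('tipLi',648,376,.045),('tipL',637,411,.045),('br1',63,104,.051),('br2',205,104,.051),('br3',62,397,.051),('br4',207,397,.051)]:
    print(n,P(x_,y_,z).round(4))
E
```

```text
caddy [ 0.48797702 -0.24768355  1.85761935] 106.43374877513995
[[ 0.37072508 -1.04670842]
 [ 0.84427943  0.65088101]
 [-0.49416421  0.32762037]
 [-0.72610489  0.05290414]]
[ 0.55134016 -0.32363659  0.105     ]
[ 0.47383476 -0.34686361  0.105     ]
bar a [ 0.54823624 -0.32427245  0.102     ]
bar b [ 0.47856218 -0.34668886  0.102     ]
strike [ 0.4629516  -0.16602482  0.032     ]
Rin1 [0.495  0.2731 0.045 ]
Rin2 [0.4916 0.0979 0.045 ]
Lin1 [0.3804 0.2736 0.045 ]
Lin2 [0.3771 0.0956 0.045 ]
Rout1 [0.5134 0.2728 0.045 ]
Rout2 [0.5104 0.0974 0.045 ]
Lout1 [0.3607 0.2739 0.045 ]
Lout2 [0.358 0.096 0.045]
tipR [0.5235 0.0573 0.045 ]
tipRi [0.5065 0.0516 0.045 ]
tipLi [0.3658 0.0512 0.045 ]
tipL [0.3484 0.0572 0.045 ]
br1 [0.5119 0.3445 0.051 ]
br2 [0.5098 0.2721 0.051 ]
br3 [0.364  0.3473 0.051 ]
br4 [0.3621 0.2738 0.051 ]
```

>>> {"fn": "servo_tool", "kwargs": {
  "grip": [0,0,0,0,0,0,0,0,0,0],
  "translation": [
    [-0.02,0.01,0],
    [-0.055,0.028,0],
    [-0.09,0.046,0],
    [-0.125,0.064,0],
    [-0.16,0.082,0],
    [-0.195,0.1,0],
    [-0.23,0.118,0],
    [-0.265,0.136,0],
    [-0.3,0.152,0],
    [-0.32,0.162,0]
  ],
  "turn": [0,0,0,0.02,0.03,0.04,0.05,0.05,0.05,0.05],
  "newtons": 30
}}

```text
time_s: 0.93
tcp_pos: [0.4736, -0.3758, 0.2263]
eef_rot: [180.0, 0.0, -163.5]
contact_force: [0.9, -0.2, -0.6]
gripper_width: 0.0438
```

```bash
cat >> h.py <<'E'
def tool(p,ang=None):
    "world target p=(x,y,z), yaw deg -> translation in tool axes, turn rad (nominal vertical tool)"
    s=r.get_state();y=np.radians(s['eef_rot'][2]);d=np.array(p)-s['tcp_pos']
    X=np.array([np.cos(y),np.sin(y)]);Y=np.array([np.sin(y),-np.cos(y)])
    t=None if ang is None else -(((ang-s['eef_rot'][2]+180)%360)-180)*np.pi/180
    return np.round([X@d[:2],Y@d[:2],-d[2]],4),t
E
python3 - <<'E'
from h import *
s=r.get_state();print(s['time_s'],s['tcp_pos'],s['eef_rot'],s['gripper_width'],s['contact_force'])
c=calibration('wrist');im,d=capture('wrist');cv2.imwrite('pics/w1.png',im);print(c)
print(tool((.5133,-.335,.2),-163.4))
E
```

```text
0.9333 [ 0.4736308  -0.37576699  0.22633568] [ 1.79982749e+02  1.31487280e-02 -1.63469609e+02] 0.0438284222999168 [ 0.91578279 -0.21253784 -0.58018774]
{'fx': 349.4166002546745, 'fy': 349.4166002546745, 'cx': 315.3649821353693, 'cy': 235.03340629884946, 'view': array([[-2.84645975e-01,  9.58632588e-01,  4.79770218e-04,
         4.94798725e-01],
       [-9.13387823e-01, -2.71059478e-01, -3.03725937e-01,
         3.69482022e-01],
       [-2.91031535e-01, -8.68925816e-02,  9.52759322e-01,
        -2.86257990e-01],
       [ 0.00000000e+00,  0.00000000e+00,  0.00000000e+00,
         1.00000000e+00]])}
(array([-0.0477,  0.0269,  0.0262]), np.float64(0.0001716059038008937))
```

View pics/w1.png

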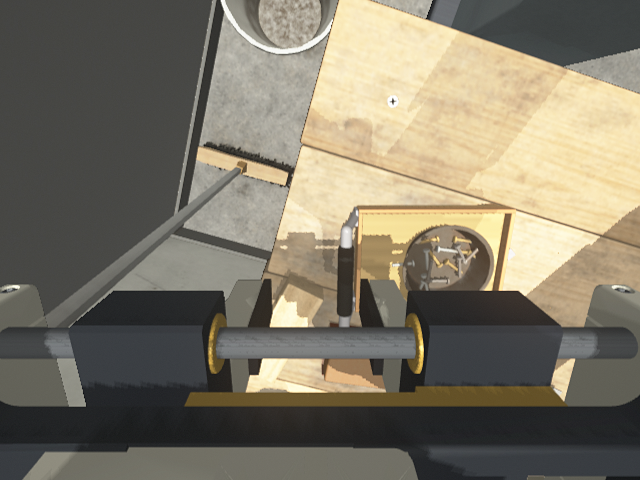

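Run:
```python
from h import *
c=calibration('wrist');im=cv2.imread('pics/w1.png');crop(im,320,540,190,330,3.6,'pics/w1c.png')
for n,u,v,z in[('b1',346,247,.102),('b2',344.5,315,.102),('RL',358.5,207,.061),('FL',515,208,.061)]:print(n,unproj(c,u,v,z).round(4))
```

```text
b1 [ 0.4859 -0.3436  0.102 ]
b2 [ 0.5491 -0.3243  0.102 ]
RL [ 0.4572 -0.3369  0.061 ]
FL [ 0.4157 -0.1943  0.061 ]
```

View pics/w1c.png

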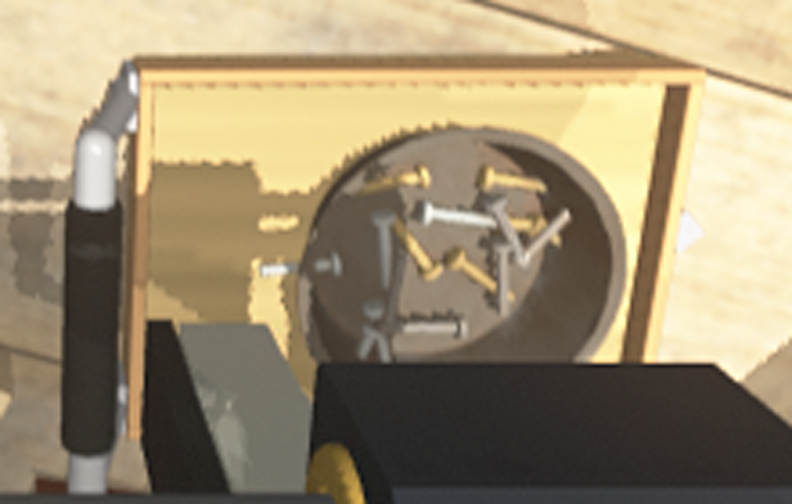

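Run:
```python
from h import *
print(tool((.515,-.335,.086),-163.5))
```

```text
(array([-0.0493,  0.0264,  0.1402]), np.float64(0.0019169351557951238))
```

>>> {"fn": "servo_tool", "kwargs": {
  "grip": [0,0,0,0,0,0,0,0,0,0],
  "translation": [
    [-0.025,0.013,0],
    [-0.049,0.0264,0.01],
    [-0.049,0.0264,0.03],
    [-0.049,0.0264,0.05],
    [-0.049,0.0264,0.07],
    [-0.049,0.0264,0.09],
    [-0.049,0.0264,0.105],
    [-0.049,0.0264,0.12],
    [-0.049,0.0264,0.13],
    [-0.049,0.0264,0.14]
  ],
  "turn": [0,0,0,0,0,0,0,0,0,0]
}}

```text
time_s: 1.82
tcp_pos: [0.5107, -0.3392, 0.0855]
eef_rot: [180.0, -0.0, -163.6]
contact_force: [0.3, 0.4, 0.4]
gripper_width: 0.044
```

Run:
```python
from h import *
im,d=capture('wrist');cv2.imwrite('pics/w2.png',im)
s=r.get_state();print(s['time_s'],s['tcp_pos'],s['eef_rot'],s['gripper_width'],s['contact_force'])
im,d=capture('scene');crop(im,300,480,140,275,4,'pics/s2.png')
```

```text
1.8667 [ 0.50991648 -0.33875961  0.08372546] [ 1.79880023e+02 -1.31530696e-01 -1.63598240e+02] 0.04422955241259507 [-1.16103392  0.35333656 -2.05062729]
```

View pics/w2.png

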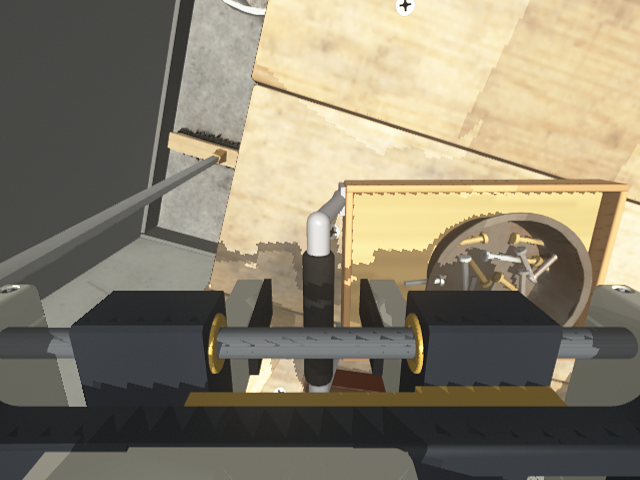

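View pics/s2.png

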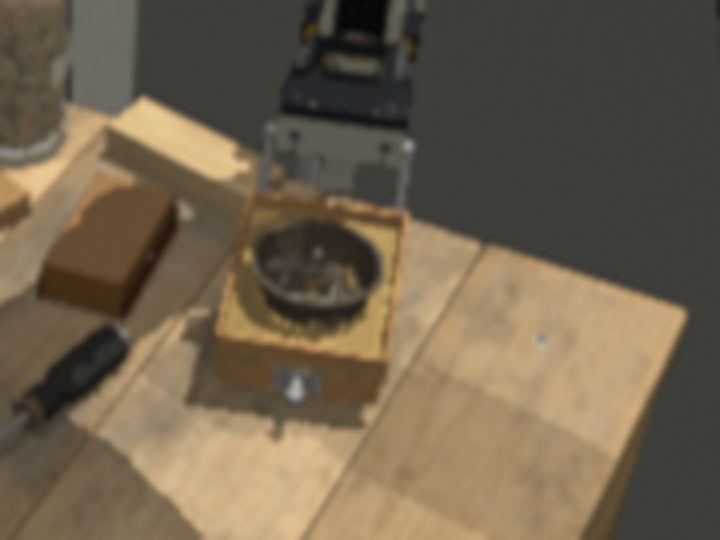

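>>> {"fn": "servo_tool", "kwargs": {
  "grip": [0,0,0.4,1,1,1,1,1],
  "translation": [
    [-0.003,0,0],
    [-0.005,0,0],
    [-0.005,0,0],
    [-0.005,0,0],
    [-0.005,0,0],
    [-0.005,0,0],
    [-0.005,0,0],
    [-0.005,0,0]
  ],
  "turn": [0,0,0,0,0,0,0,0],
  "newtons": 30
}}

```text
time_s: 2.58
tcp_pos: [0.5158, -0.3378, 0.0867]
eef_rot: [-180.0, 0.0, -163.6]
contact_force: [-0.4, 1.0, 0.1]
gripper_width: 0.0132
```

Run:
```python
from h import *
im,d=capture('wrist');cv2.imwrite('pics/w3.png',im)
s=r.get_state();print(s['time_s'],s['tcp_pos'],s['eef_rot'],s['gripper_width'],s['contact_force'],s['moment'])
```

```text
2.6333 [ 0.51585764 -0.33783832  0.08668995] [-1.79994575e+02  5.28280549e-03 -1.63567147e+02] 0.012753909221311754 [ 0.31299105 -0.01776175  0.83473235] [0.10141123 0.1252056  0.02910672]
```

View pics/w3.png

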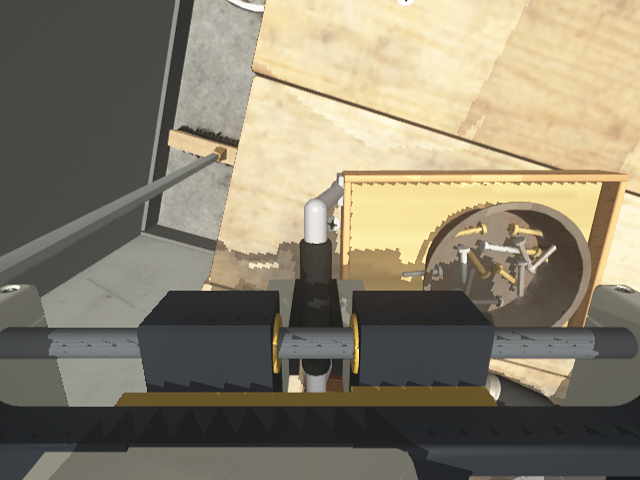

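Run:
```python
from h import *
c=calibration('wrist')
A=unproj(c,343,173.5,.061);B=unproj(c,627,174.5,.061);print(A,B,np.linalg.norm(A-B))
h=np.arctan2(B[1]-A[1],B[0]-A[0]);print(np.degrees(h))
f=np.array([np.cos(h),np.sin(h)]);l=np.array([-f[1],f[0]])
o=(A+B)[:2]/2-.055*l;bar=o-.09*f;t=r.get_state()['tcp_pos'][:2]
print('origin',o,'bar',bar,'tcp-bar fwd,left',(t-bar)@f,(t-bar)@l)
```

```text
[ 0.4568912  -0.33999735  0.061     ] [ 0.41526943 -0.19708084  0.061     ] 0.14885395181933603
106.2372168528872
origin [ 0.48888649 -0.25316028] bar [ 0.51405182 -0.33957038] tcp-bar fwd,left 0.00115803912666213 -0.002218097279599313
```

```bash
cat > plan.py <<'E'
from h import *
BAY=np.array([.435,.0515]);HB=np.radians(89.0)
def plan(bar,h,yend,n=10,step=.006,off=0.002):
    "bar=(x,y) TCP now, h heading rad; returns rows in tool axes (tool yaw=h+90) along hermite to bay line; off=caddy centre left of tcp"
    f=np.array([np.cos(h),np.sin(h)]);l=np.array([-f[1],f[0]])
    a=bar+.045*f+off*l
    y0=a[1];L=yend-y0
    xe=BAY[0]+(yend-BAY[1])/np.tan(HB)
    from scipy.interpolate import CubicHermiteSpline as C
    sp=C([y0,yend],[a[0],xe],[1/np.tan(h),1/np.tan(HB)])
    rows=[];tx,ty=l,f
    yaw=h+np.pi/2
    X=np.array([np.cos(yaw),np.sin(yaw)]);Y=np.array([np.sin(yaw),-np.cos(yaw)])
    y=y0
    for i in range(n):
        y=y+step*np.sin(h if i==0 else hh)
        if y<yend: x=sp(y);hh=np.arctan2(1,sp(y,1))
        else: x=BAY[0]+(y-BAY[1])/np.tan(HB);hh=HB
        ff=np.array([np.cos(hh),np.sin(hh)]);ll=np.array([-ff[1],ff[0]])
        b=np.array([x,y])-.045*ff-off*ll
        d=b-bar;rows.append([round(X@d,4),round(Y@d,4),round(-(hh-h),3),round(np.degrees(hh),1),b.round(4)])
    return rows
E
python3 - <<'E'
from plan import *
R=plan(np.array([.5158,-.3378]),np.radians(106.4),-.066,n=40,step=.0065)
for q in R:print(*q)
E
```

```text
-0.0006 0.0066 -0.015 107.3 [ 0.5146 -0.3313]
-0.0011 0.0131 -0.029 108.1 [ 0.5132 -0.3249]
-0.0014 0.0197 -0.042 108.8 [ 0.5116 -0.3185]
-0.0016 0.0262 -0.053 109.4 [ 0.51   -0.3122]
-0.0017 0.0328 -0.063 110.0 [ 0.5082 -0.3059]
-0.0016 0.0393 -0.071 110.5 [ 0.5063 -0.2996]
-0.0015 0.0458 -0.078 110.9 [ 0.5043 -0.2934]
-0.0012 0.0523 -0.084 111.2 [ 0.5022 -0.2872]
-0.0009 0.0589 -0.089 111.5 [ 0.5    -0.2811]
-0.0004 0.0654 -0.093 111.7 [ 0.4978 -0.275 ]
0.0001 0.0718 -0.095 111.8 [ 0.4955 -0.2689]
0.0006 0.0783 -0.096 111.9 [ 0.4931 -0.2628]
0.0013 0.0848 -0.097 111.9 [ 0.4907 -0.2568]
0.0019 0.0913 -0.096 111.9 [ 0.4882 -0.2508]
0.0026 0.0977 -0.093 111.8 [ 0.4857 -0.2448]
0.0034 0.1042 -0.09 111.6 [ 0.4832 -0.2388]
0.0041 0.1106 -0.086 111.3 [ 0.4806 -0.2329]
0.0049 0.117 -0.08 111.0 [ 0.478  -0.2269]
0.0057 0.1235 -0.073 110.6 [ 0.4754 -0.221 ]
0.0065 0.1299 -0.065 110.1 [ 0.4728 -0.215 ]
0.0074 0.1363 -0.056 109.6 [ 0.4702 -0.2091]
0.0082 0.1428 -0.045 109.0 [ 0.4677 -0.2031]
0.009 0.1492 -0.033 108.3 [ 0.4651 -0.1972]
0.0097 0.1557 -0.02 107.5 [ 0.4625 -0.1912]
0.0105 0.1621 -0.005 106.7 [ 0.46   -0.1853]
0.0112 0.1686 0.011 105.7 [ 0.4575 -0.1793]
0.0119 0.175 0.029 104.7 [ 0.455  -0.1733]
0.0125 0.1815 0.049 103.6 [ 0.4526 -0.1672]
0.0131 0.188 0.07 102.4 [ 0.4502 -0.1612]
0.0136 0.1945 0.093 101.1 [ 0.4479 -0.1551]
0.014 0.201 0.118 99.7 [ 0.4456 -0.1489]
0.0143 0.2075 0.144 98.1 [ 0.4434 -0.1428]
0.0146 0.2141 0.172 96.5 [ 0.4414 -0.1365]
0.0147 0.2207 0.202 94.8 [ 0.4394 -0.1303]
0.0147 0.2272 0.234 93.0 [ 0.4375 -0.124 ]
0.0146 0.2338 0.268 91.1 [ 0.4358 -0.1176]
0.0143 0.2405 0.303 89.0 [ 0.4342 -0.1112]
0.0124 0.2467 0.304 89.0 [ 0.4343 -0.1047]
0.0104 0.2529 0.304 89.0 [ 0.4344 -0.0982]
0.0085 0.2591 0.304 89.0 [ 0.4345 -0.0917]
```

>>> {"fn": "servo_tool", "kwargs": {
  "grip": [1,1,1,1,1,1,1,1,1,1],
  "translation": [
    [-0.0006,0.0066,0],
    [-0.0011,0.0131,0],
    [-0.0014,0.0197,0],
    [-0.0016,0.0262,0],
    [-0.0017,0.0328,0],
    [-0.0016,0.0393,0],
    [-0.0015,0.0458,0],
    [-0.0012,0.0523,0],
    [-0.0009,0.0589,0],
    [-0.0004,0.0654,0]
  ],
  "turn": [-0.015,-0.029,-0.042,-0.053,-0.063,-0.071,-0.078,-0.084,-0.089,-0.093]
}}

```text
time_s: 3.47
tcp_pos: [0.4976, -0.2744, 0.0867]
eef_rot: [-180.0, 0.0, -158.2]
contact_force: [0.3, -0.8, 2.1]
gripper_width: 0.0128
```

```bash
cat > look.py <<'E'
from plan import *
import sys
n=sys.argv[1]
im,d=capture('wrist');cv2.imwrite(f'pics/w{n}.png',im)
s=r.get_state();print(s['time_s'],s['tcp_pos'],s['eef_rot'],s['gripper_width'],s['contact_force'],s['moment'])
im,d=capture('top');cv2.imwrite(f'pics/t{n}.png',im)
im,d=capture('scene');cv2.imwrite(f'pics/s{n}.png',im)
E
python3 look.py 4
```

```text
3.5167 [ 0.49705832 -0.27338827  0.08656688] [ 1.79964235e+02  9.77262867e-03 -1.58204879e+02] 0.013202863151816725 [-0.3372282   2.56158915  1.6317996 ] [ 0.66701246 -0.12424721 -0.10395177]
```

View pics/w4.png

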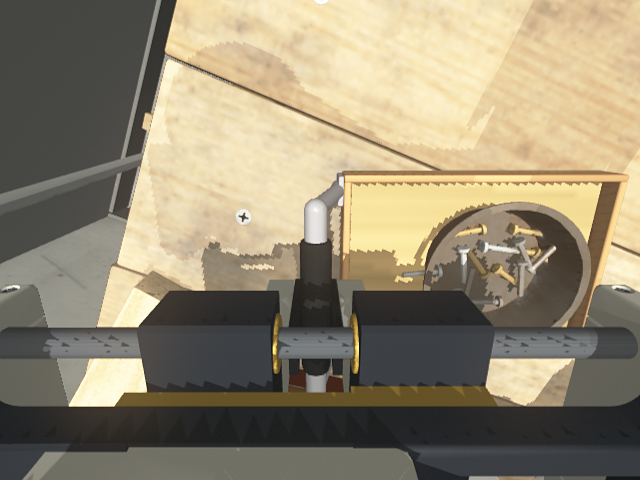

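View pics/s4.png

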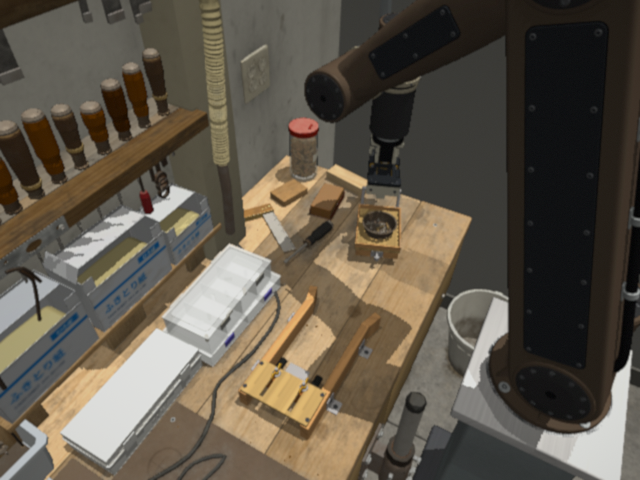

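```bash
cat > seg.py <<'E'
from plan import *
import sys
x,y,h,n,step=map(float,sys.argv[1:6])
R=plan(np.array([x,y]),np.radians(h),-.066,n=int(n),step=step)
print([[float(q[0]),float(q[1]),0] for q in R]);print([float(q[2]) for q in R]);print(R[-1])
E
python3 seg.py .4978 -.2750 111.7 10 .0065
```

```text
[[-0.0001, 0.0065, 0], [-0.0001, 0.013, 0], [-0.0001, 0.0195, 0], [-0.0001, 0.026, 0], [0.0, 0.0325, 0], [0.0002, 0.039, 0], [0.0004, 0.0455, 0], [0.0006, 0.052, 0], [0.0008, 0.0584, 0], [0.001, 0.0649, 0]]
[-0.003, -0.004, -0.004, -0.003, -0.001, 0.002, 0.007, 0.012, 0.019, 0.027]
[np.float64(0.001), np.float64(0.0649), np.float64(0.027), np.float64(110.2), array([ 0.4729, -0.215 ])]
```

>>> {"fn": "servo_tool", "kwargs": {
  "grip": [1,1,1,1,1,1,1,1,1,1],
  "translation": [
    [0,0.0065,0],
    [0,0.013,0],
    [0,0.0195,0],
    [0,0.026,0],
    [0,0.0325,0],
    [0.0002,0.039,0],
    [0.0004,0.0455,0],
    [0.0006,0.052,0],
    [0.0008,0.0584,0],
    [0.001,0.0649,0]
  ],
  "turn": [-0.003,-0.004,-0.004,-0.003,-0.001,0.002,0.007,0.012,0.019,0.027]
}}

```text
time_s: 4.45
tcp_pos: [0.4725, -0.2145, 0.0866]
eef_rot: [-180.0, 0.0, -159.8]
contact_force: [1.8, -1.0, 2.7]
gripper_width: 0.0132
```

```bash
python3 look.py 5; python3 seg.py .4729 -.2150 110.2 10 .0065
```

```text
4.5 [ 0.47185743 -0.21366104  0.0865213 ] [ 1.79962825e+02 -2.02866722e-03 -1.59876505e+02] 0.012640176065248887 [-0.45417534  2.65076508  2.16900604] [ 0.77807657 -0.3677478  -0.0736015 ]
[[0.0004, 0.0065, 0], [0.0008, 0.0129, 0], [0.0012, 0.0194, 0], [0.0015, 0.0259, 0], [0.0019, 0.0324, 0], [0.0021, 0.0389, 0], [0.0024, 0.0454, 0], [0.0026, 0.0519, 0], [0.0027, 0.0584, 0], [0.0028, 0.0649, 0]]
[0.01, 0.02, 0.033, 0.046, 0.061, 0.078, 0.096, 0.115, 0.137, 0.16]
[np.float64(0.0028), np.float64(0.0649), np.float64(0.16), np.float64(101.1), array([ 0.4478, -0.1551])]
```

View pics/w5.png

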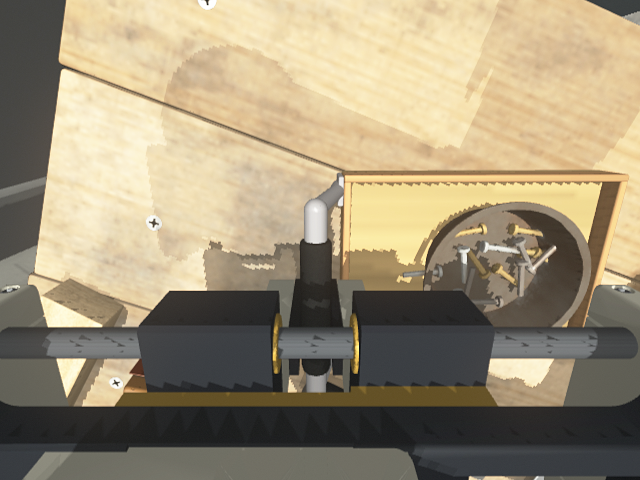

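View pics/t5.png

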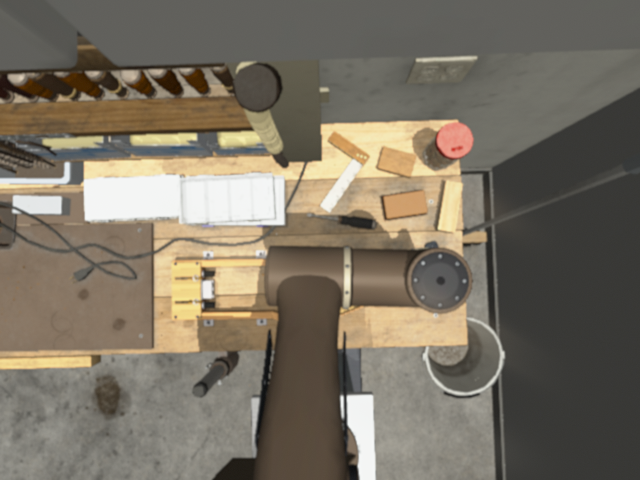

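>>> {"fn": "servo_tool", "kwargs": {
  "grip": [1,1,1,1,1,1,1,1,1,1],
  "translation": [
    [0.0004,0.0065,0],
    [0.0008,0.0129,0],
    [0.0012,0.0194,0],
    [0.0015,0.0259,0],
    [0.0019,0.0324,0],
    [0.0021,0.0389,0],
    [0.0024,0.0454,0],
    [0.0026,0.0519,0],
    [0.0027,0.0584,0],
    [0.0028,0.0649,0]
  ],
  "turn": [0.01,0.02,0.033,0.046,0.061,0.078,0.096,0.115,0.137,0.16]
}}

```text
time_s: 5.43
tcp_pos: [0.447, -0.1549, 0.0865]
eef_rot: [-180.0, -0.0, -169.1]
contact_force: [-0.2, -1.0, 5.2]
gripper_width: 0.0132
```

```bash
python3 look.py 6; python3 seg.py .4478 -.1551 101.1 8 .0065
```

```text
5.4833 [ 0.44645323 -0.15413158  0.08643634] [ 1.79971624e+02 -4.95425873e-02 -1.69167318e+02] 0.012789605150263436 [-1.13261539  2.84629192  3.71639291] [ 0.5479711   0.22337632 -0.00590879]
[[0.0011, 0.0064, 0], [0.0021, 0.0129, 0], [0.0029, 0.0194, 0], [0.0037, 0.026, 0], [0.0042, 0.0325, 0], [0.0047, 0.0391, 0], [0.0049, 0.0457, 0], [0.0036, 0.0521, 0]]
[0.026, 0.054, 0.083, 0.113, 0.144, 0.177, 0.21, 0.211]
[np.float64(0.0036), np.float64(0.0521), np.float64(0.211), np.float64(89.0), array([ 0.4343, -0.1047])]
```

View pics/s6.png

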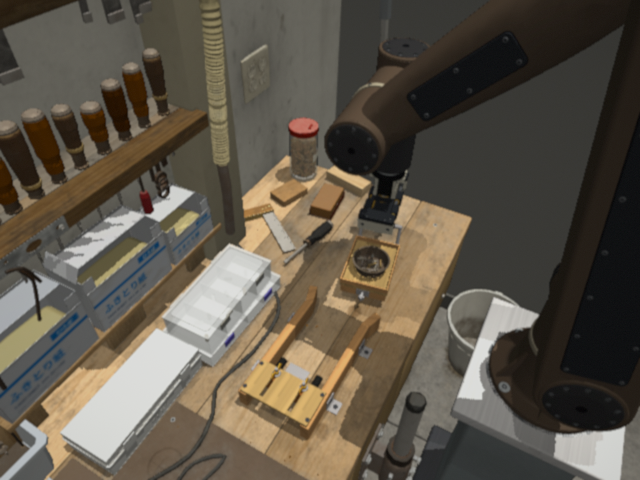

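View pics/t6.png

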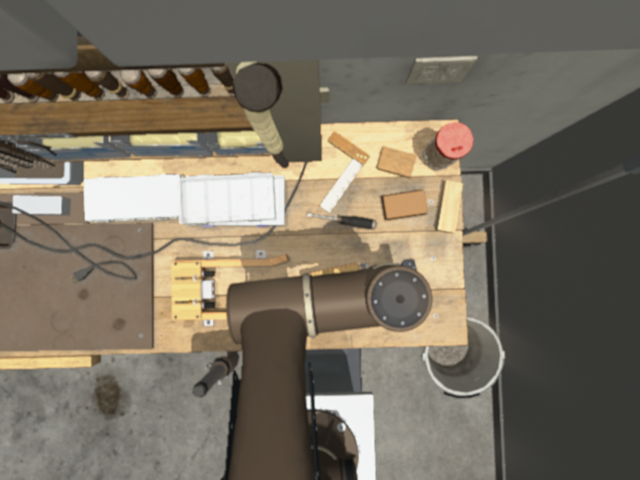

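View pics/w6.png

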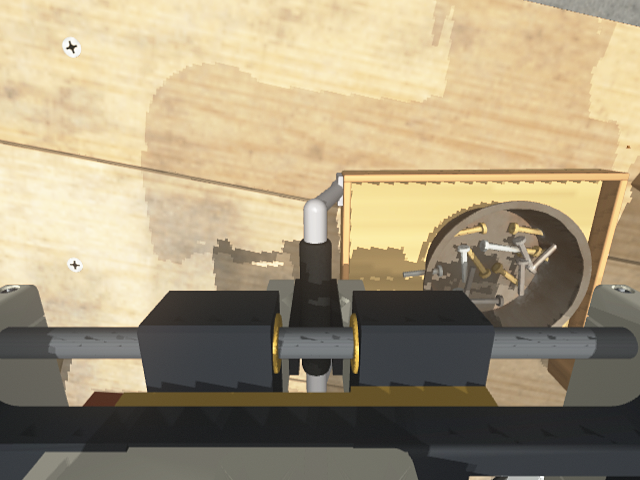

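Run:
```python
from h import *
im=cv2.imread('pics/s6.png');crop(im,325,415,225,310,7,'pics/s6a.png');crop(im,235,395,280,435,5,'pics/s6b.png')
```

```text
(no output)
```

View pics/s6a.png

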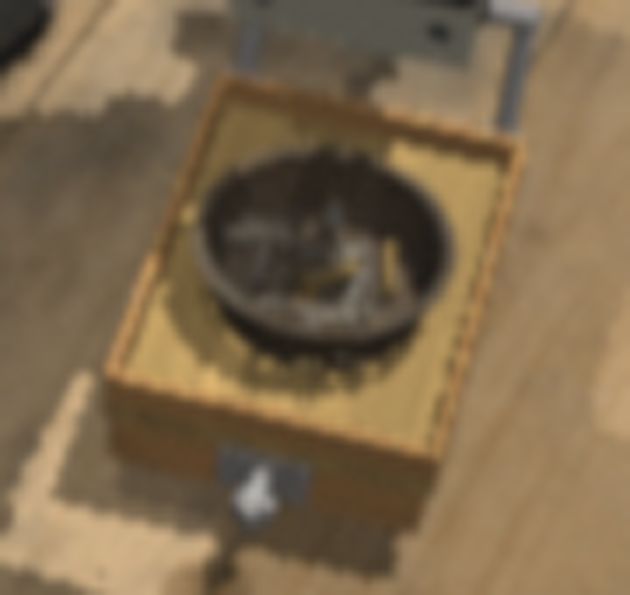

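View pics/s6b.png

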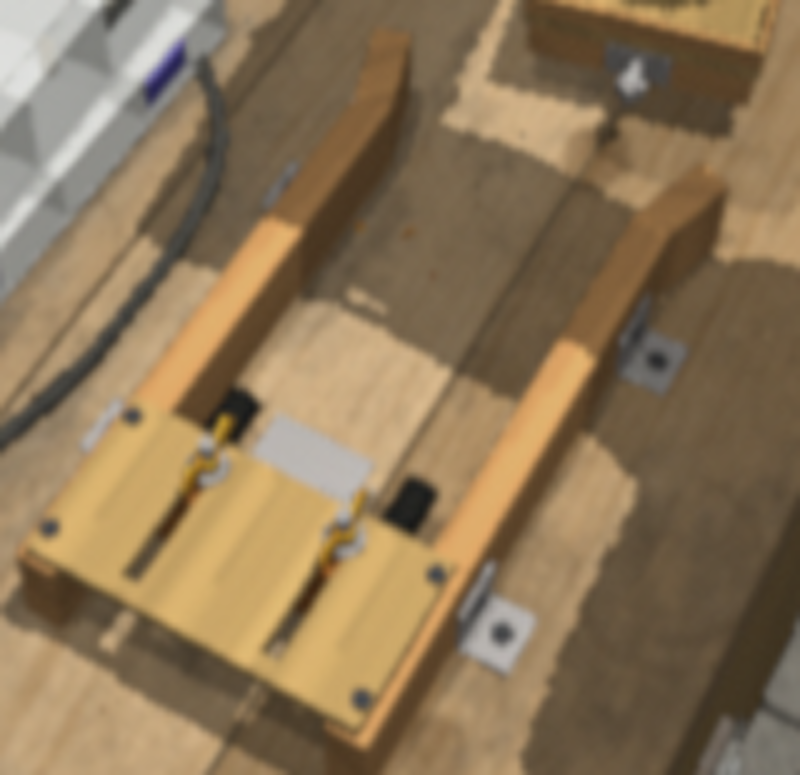

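Run:
```python
from h import *
c=calibration('scene')
m=lambda x,y,k,u0,v0:np.array([u0+(x+.5)/k-.5,v0+(y+.5)/k-.5])
uv=[m(x,y,7,325,225) for x,y in[(222,78),(522,148),(437,462),(108,378)]]
pts=[(-.075,-.055,.061),(-.075,.055,.061),(.075,.055,.061),(.075,-.055,.061)]
x,f=fitpose(c,uv,pts,[.43,-.06,1.7]);print('caddy',x,np.degrees(x[2]));print(f)
s=np.array([.446453,-.154132]);h=np.radians(100.83);F=np.array([np.cos(h),np.sin(h)]);print('robot says',s+.09*F+.002*np.array([-F[1],F[0]]))
print('strike seen',unproj(c,*m(254,492,7,325,225),.034),'pred',x[:2]+.09*np.array([np.cos(x[2]),np.sin(x[2])]))
P=lambda x,y,z:unproj(c,*m(x,y,5,235,280),z)
for n,a,b,z in[('brR',132,402,.051),('brL',457,563,.051),('bkR',22,552,.051),('bkL',353,728,.051),('Lin1',440,545,.045),('Lin2',565,342,.045),('Lin3',630,232,.045),('tipLi',700,165,.045),('tipLo',727,185,.045),('Rin1',178,410,.045),('Rin2',300,250,.045),('Rin3',370,120,.045),('Rtip_i',408,40,.045),('Rtip_o',375,33,.045)]:
    print(n,P(a,b,z).round(4))
```

```text
caddy [ 0.42579265 -0.06197985  1.76314527] 101.02078287120536
[[-0.59352647 -0.69833114]
 [ 1.05431306 -0.52282156]
 [ 0.5114135   0.46797404]
 [-0.95361385  0.40052238]]
robot says [ 0.42757802 -0.06611078]
strike seen [0.41123413 0.01830392 0.034     ] pred [0.40858779 0.02636036]
brR [0.507  0.2753 0.051 ]
brL [0.365 0.274 0.051]
bkR [0.5075 0.3483 0.051 ]
bkL [0.3675 0.3473 0.051 ]
Lin1 [0.3754 0.2676 0.045 ]
Lin2 [0.3735 0.1647 0.045 ]
Lin3 [0.3734 0.1032 0.045 ]
tipLi [0.3619 0.0569 0.045 ]
tipLo [0.3477 0.0609 0.045 ]
Rin1 [0.4918 0.2666 0.045 ]
Rin2 [0.4886 0.1783 0.045 ]
Rin3 [0.4967 0.1049 0.045 ]
Rtip_i [0.504  0.0572 0.045 ]
Rtip_o [0.5188 0.0609 0.045 ]
```

>>> {"fn": "servo_tool", "kwargs": {
  "grip": [1,1,1,1,1,1,1,1],
  "translation": [
    [0.0011,0.0064,0],
    [0.0021,0.0129,0],
    [0.0029,0.0194,0],
    [0.0037,0.026,0],
    [0.0042,0.0325,0],
    [0.0047,0.0391,0],
    [0.0049,0.0457,0],
    [0.0044,0.0482,0]
  ],
  "turn": [0.026,0.054,0.083,0.113,0.144,0.177,0.21,0.211]
}}

```text
time_s: 6.25
tcp_pos: [0.4334, -0.1086, 0.0865]
eef_rot: [-180.0, -0.1, 178.9]
contact_force: [-2.0, -1.1, 4.8]
gripper_width: 0.0129
```

```bash
python3 look.py 7
python3 - <<'E'
from h import *
im=cv2.imread('pics/s7.png');crop(im,235,425,240,400,4,'pics/s7a.png')
E
```

```text
6.3 [ 0.43361165 -0.10844462  0.08643547] [-1.79996333e+02 -5.51004309e-02  1.79010223e+02] 0.01271970511615315 [-1.97398818  1.17979241  4.13477383] [0.30082158 0.64800267 0.03460124]
```

View pics/s7a.png

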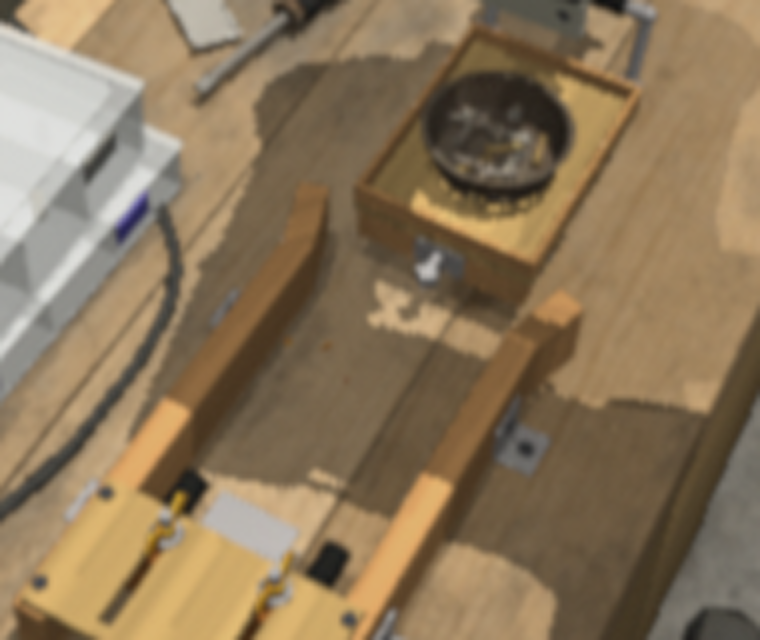

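View pics/w7.png

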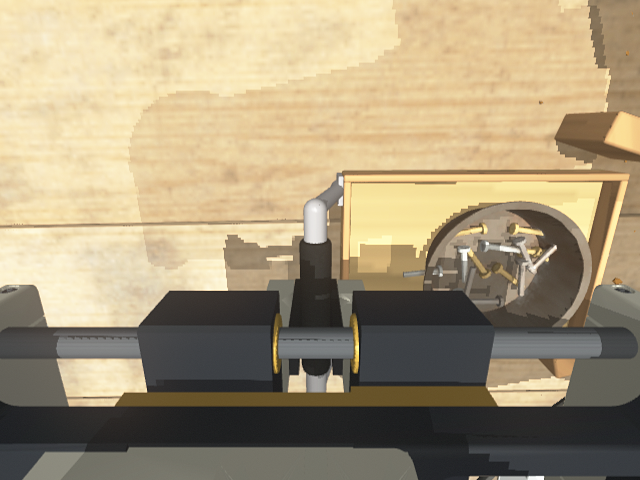

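Run:
```python
from h import *
im=cv2.imread('pics/w7.png');crop(im,520,640,90,210,6,'pics/w7a.png')
```

```text
(no output)
```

View pics/w7a.png

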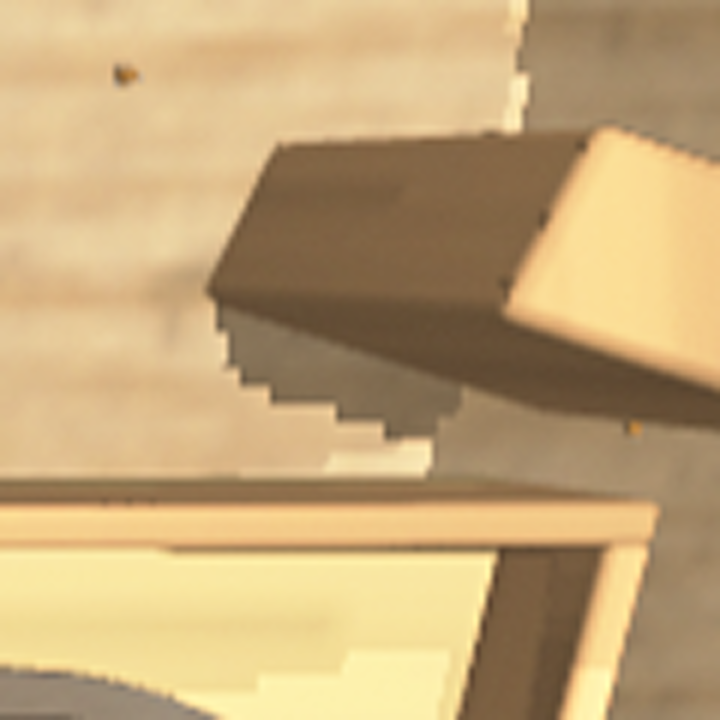

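```bash
python3 - <<'E'
from h import *
c=calibration('wrist')
P=lambda x,y,z:unproj(c,520+(x+.5)/6-.5,90+(y+.5)/6-.5,z).round(4)
print('tip in',P(505,308,.045),'tip out',P(595,128,.045),'base in',P(208,290,0),'base out',P(280,147,0),'rim FL',P(657,505,.061))
print('rimRL',unproj(c,343,173,.061))
E
python3 seg.py .4336 -.1085 89.0 10 .0065
```

```text
tip in [0.3634 0.0523 0.045 ] tip out [0.3478 0.0567 0.045 ] base in [0.3635 0.0542 0.    ] base out [0.3483 0.0593 0.    ] rim FL [0.3794 0.0566 0.061 ]
rimRL [ 0.37648849 -0.09304954  0.061     ]Traceback (most recent call last):
  File "seg.py", line 4, in <module>
    R=plan(np.array([x,y]),np.radians(h),-.066,n=int(n),step=step)
  File "plan.py", line 10, in plan
    sp=C([y0,yend],[a[0],xe],[1/np.tan(h),1/np.tan(HB)])
    x, dx, y, axis, dydx = prepare_input(x, y, axis, dydx)
                           ~~~~~~~~~~~~~^^^^^^^^^^^^^^^^^^
    raise ValueError("`x` must be strictly increasing sequence.")
ValueError: `x` must be strictly increasing sequence.
```

>>> {"fn": "servo_tool", "kwargs": {
  "grip": [1,1,1,1,1,1],
  "translation": [
    [0.0,0.005,0],
    [0.0002,0.01,0],
    [0.0003,0.015,0],
    [0.0004,0.02,0],
    [0.0005,0.025,0],
    [0.0005,0.03,0]
  ],
  "turn": [0,0,0,0,0,0]
}}

```text
time_s: 6.9
tcp_pos: [0.434, -0.0787, 0.0865]
eef_rot: [-180.0, -0.0, 179.0]
contact_force: [-3.0, -1.8, 6.0]
gripper_width: 0.0133
```

```bash
python3 look.py 8
python3 - <<'E'
from h import *
im=cv2.imread('pics/w8.png');crop(im,430,640,90,230,3.8,'pics/w8a.png')
im=cv2.imread('pics/s8.png');crop(im,235,425,250,410,4,'pics/s8a.png')
E
```

```text
6.95 [ 0.43403172 -0.0780116   0.08644151] [ 1.79990009e+02 -2.03121247e-02  1.78955295e+02] 0.012541028298063856 [-1.78426273  0.86287488  4.00647671] [0.24680148 0.77983881 0.02288939]
```

View pics/w8a.png

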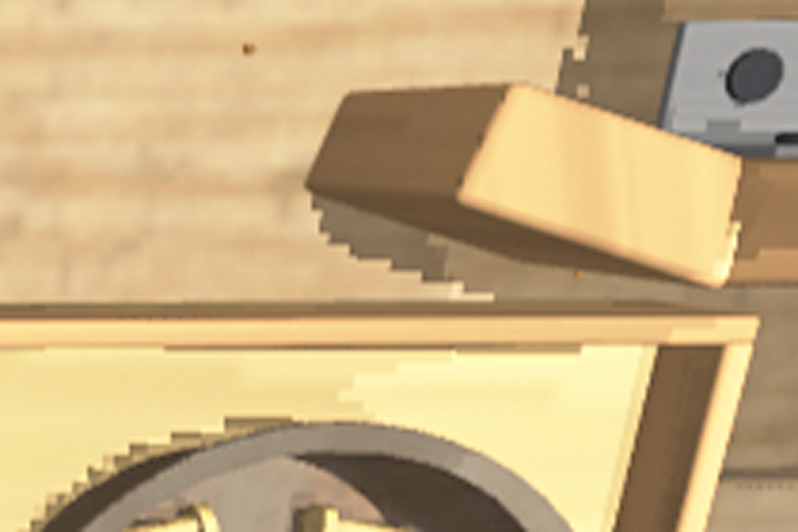

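View pics/s8a.png

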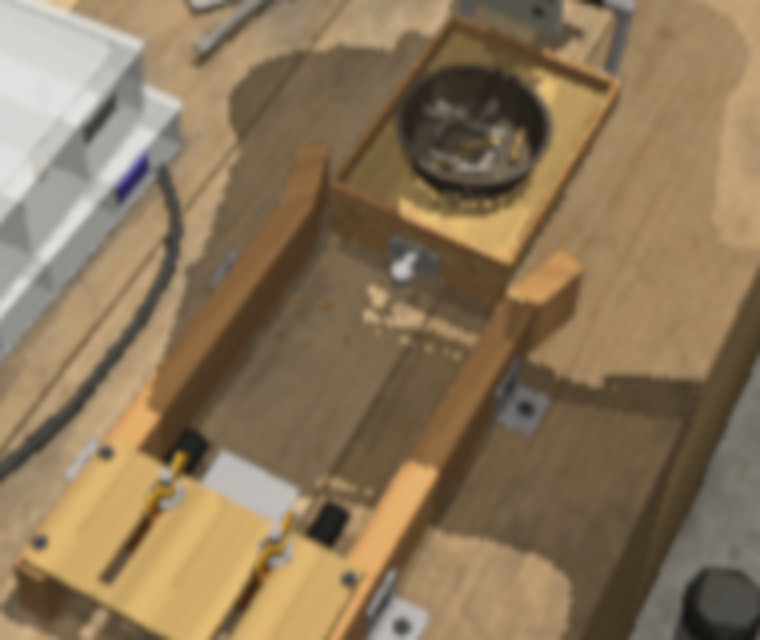

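Run:
```python
from h import *
c=calibration('wrist')
P=lambda x,y,z:unproj(c,430+(x+.5)/3.8-.5,90+(y+.5)/3.8-.5,z).round(4)
print('tip in',P(460,193,.045),'knee in',P(722,287,.045),'rim FL',P(758,317,.061),'rim mid',P(300,317,.061))
print('rimRL',unproj(c,343,173,.061))
```

```text
tip in [0.3631 0.0534 0.045 ] knee in [0.3773 0.0948 0.045 ] rim FL [0.3795 0.0871 0.061 ] rim mid [0.3784 0.024  0.061 ]
rimRL [ 0.3768395 -0.062572   0.061    ]
```

>>> {"fn": "servo_tool", "kwargs": {
  "grip": [1,1,1,1,1,1,1],
  "translation": [
    [-0.0001,0.004,0],
    [-0.0002,0.008,0],
    [-0.0002,0.012,0],
    [-0.0003,0.016,0],
    [-0.0003,0.02,0],
    [-0.0003,0.024,0],
    [-0.0003,0.026,0]
  ],
  "turn": [0,0,0,0,0,0,0],
  "newtons": 15
}}

```text
time_s: 7.63
tcp_pos: [0.4347, -0.0522, 0.0865]
eef_rot: [180.0, -0.0, 179.0]
contact_force: [-3.4, -1.6, 5.5]
gripper_width: 0.0133
```

```bash
python3 look.py 9
python3 - <<'E'
from h import *
im=cv2.imread('pics/w9.png');crop(im,430,640,90,230,3.8,'pics/w9a.png')
im=cv2.imread('pics/s9.png');crop(im,235,425,250,410,4,'pics/s9a.png')
E
```

```text
7.6833 [ 0.43484303 -0.05200351  0.08648886] [ 1.79986999e+02 -9.20069319e-03  1.78976172e+02] 0.013361624599651076 [-3.80714236  0.31218759  3.93300797] [0.15654391 1.27223076 0.11583479]
```

View pics/w9a.png

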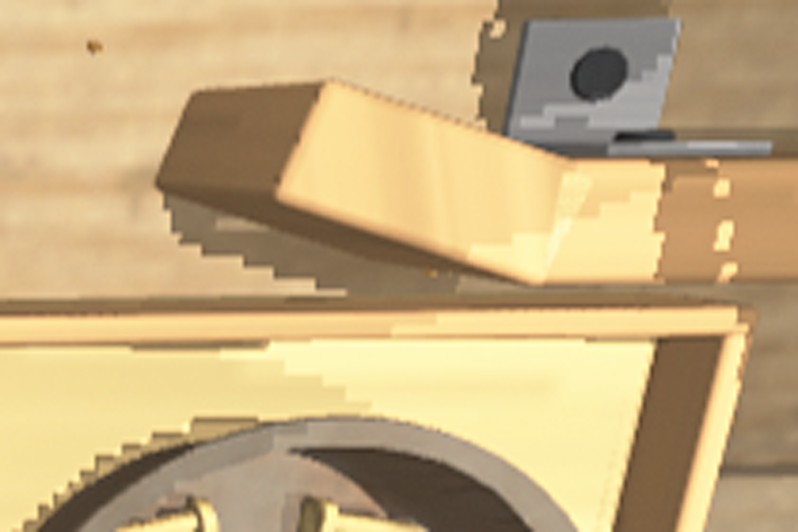

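View pics/s9a.png

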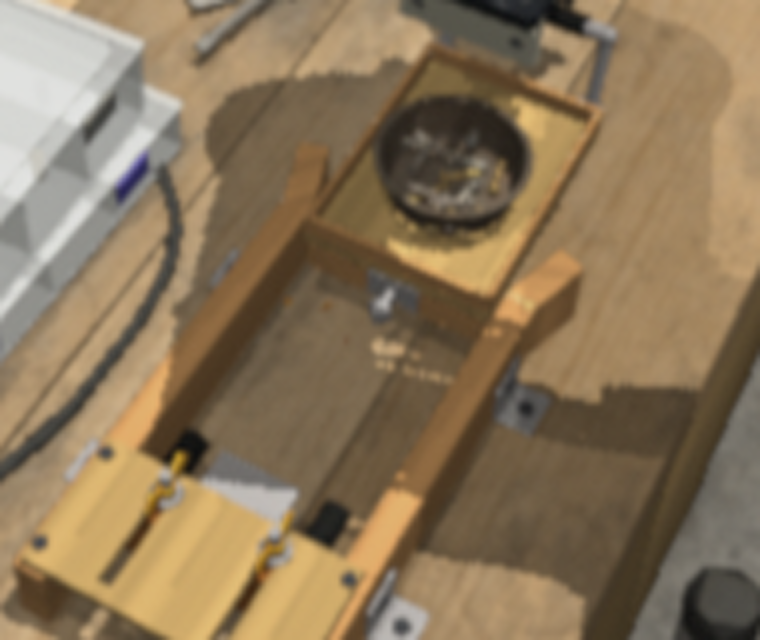

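Run:
```python
from h import *
c=calibration('wrist')
P=lambda x,y,z:unproj(c,430+(x+.5)/3.8-.5,90+(y+.5)/3.8-.5,z).round(4)
print('tip in',P(278,193,.045),'knee in',P(540,285,.045),'cheek',P(790,280,.045),'rim FL',P(750,307,.061),'rim mid',P(300,314,.061))
im=cv2.imread('pics/w9.png');crop(im,290,440,150,250,5,'pics/w9b.png')
```

```text
tip in [0.3635 0.0529 0.045 ] knee in [0.3774 0.0938 0.045 ] cheek [0.3773 0.1307 0.045 ] rim FL [0.379  0.1117 0.061 ] rim mid [0.3788 0.05   0.061 ]
```

View pics/w9b.png

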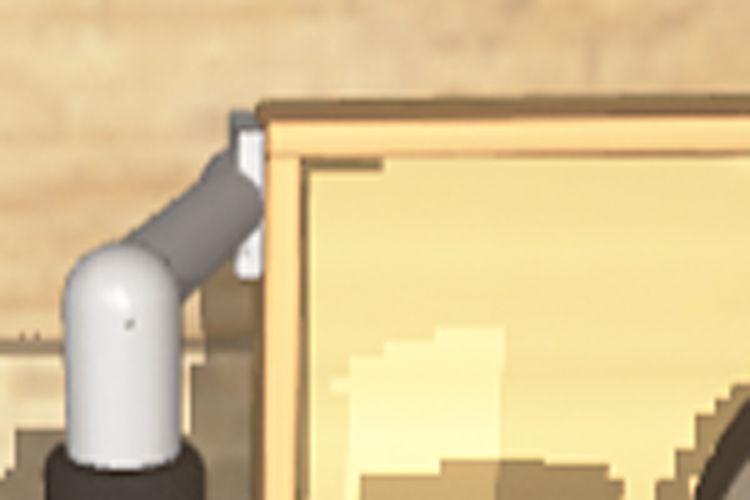

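```bash
cat > lines.py <<'E'
from h import *
import sys
def edge(g,cols,v0,v1,sign):
    out=[]
    for u in cols:
        p=g[v0:v1,u].astype(float);d=np.diff(p)*sign;i=int(d.argmax())
        if 0<i<len(d)-1 and d[i]>8:
            a,b,cc=d[i-1],d[i],d[i+1];out.append((u,v0+i+.5+.5*(a-cc)/(a-2*b+cc)))
    return np.array(out)
def line(c,E,z,lab):
    W=np.array([unproj(c,u,v,z) for u,v in E]);
    p=np.polyfit(W[:,1],W[:,0],1)
    for _ in range(4):
        e=W[:,0]-np.polyval(p,W[:,1]);k=abs(e)<max(2*np.median(abs(e)),1e-4);p=np.polyfit(W[k,1],W[k,0],1)
    print(lab,'n',k.sum(),'of',len(k),'heading',90-np.degrees(np.arctan(p[0])),'rms',e[k].std(), 'y',W[:,1].min().round(3),W[:,1].max().round(3))
    return p
E
python3 - <<'E'
from lines import *
c=calibration('wrist');g=cv2.cvtColor(cv2.imread('pics/w9.png'),cv2.COLOR_BGR2GRAY)
rim=line(c,edge(g,range(350,620),167,177,1),.061,'rim')
ch=line(c,edge(g,range(575,638),160,168,-1),.045,'cheek')
for y in(.0,.06,.11):print(y,np.polyval(rim,y),np.polyval(ch,y))
g=cv2.cvtColor(cv2.imread('pics/w8.png'),cv2.COLOR_BGR2GRAY)
print(edge(g,range(350,620,60),167,177,1))
g=cv2.cvtColor(cv2.imread('pics/w9.png'),cv2.COLOR_BGR2GRAY)
print(edge(g,range(350,620,60),167,177,1))
E
```

```text
rim n 263 of 270 heading 89.72826624285491 rms 4.9732300664110414e-05 y -0.033 0.107
cheek n 39 of 61 heading 90.5914104455973 rms 6.0035613617892816e-05 y 0.096 0.13
0.0 0.37839524805118363 0.37800558110746457
0.06 0.37867980910976373 0.377386235540887
0.11 0.37891694332524717 0.37687011423540573
[[350.         174.36170213]
 [410.         173.88      ]
 [470.         173.75362319]
 [530.         173.29268293]
 [590.         172.9       ]]
[[350.         173.85333333]
 [410.         173.09302326]
 [470.         172.40740741]
 [530.         171.69863014]
 [590.         170.75833333]]
```

Run:
```python
from lines import *
c=calibration('top');im=cv2.imread('pics/top0.png');g=cv2.cvtColor(im,cv2.COLOR_BGR2GRAY)
print(g[255:272,230]);print(g[300:325,230])
```

```text
[182 153 132 137 163 190 201 205 209 208 203 193 191 201 207 207 206]
[175 177 177 175 171 171 166 144 116  96  78  95 151 191 204 208 211 209
 200 188 185 186 188 187 183]
```

Run:
```python
from lines import *
c=calibration('top');im=cv2.imread('pics/top0.png');b=im[...,0]
print(b[255:272,230]);print(b[306:325,230])
cols=range(205,266)
def clean(E):return E
R=[]
for lab,v0,v1,s in(('Rout',255,262,1),('Rin',263,270,1),('Lin',308,315,1),('Lout',316,323,1)):
    E=edge(b if 'in' not in lab or lab=='Rin' else cv2.cvtColor(im,cv2.COLOR_BGR2GRAY),cols,v0,v1,s)
    p=line(c,E,.045,lab);print([np.polyval(p,y).round(4) for y in(.1,.25)])
```

```text
[140 118 101 100 109 122 130 134 138 137 134 133 140 153 159 160 157]
[117 102  80  66  53  58  89 116 128 132 136 135 130 128 131 135 136 134
 131]
Rout n 35 of 48 heading 88.42452081305363 rms 0.00032132302054400236 y 0.109 0.234
[np.float64(0.5077), np.float64(0.5119)]
Rin n 30 of 39 heading 89.3694775546426 rms 0.0003066468350899566 y 0.11 0.232
[np.float64(0.4884), np.float64(0.49)]
Lin n 52 of 61 heading 88.85920883285951 rms 5.568452228750013e-05 y 0.112 0.265
[np.float64(0.3756), np.float64(0.3786)]
Lout n 14 of 18 heading 89.34071250945235 rms 0.0005615491534968029 y 0.113 0.265
[np.float64(0.3586), np.float64(0.3603)]
```

>>> {"fn": "servo_tool", "kwargs": {
  "grip": [1,1,1,1,1,1,1,1],
  "translation": [
    [0.0002,0.004,0],
    [0.0004,0.008,0],
    [0.0006,0.012,0],
    [0.0006,0.016,0],
    [0.0006,0.02,0],
    [0.0006,0.024,0],
    [0.0006,0.028,0],
    [0.0006,0.03,0]
  ],
  "turn": [0,0,0,0,0,0,0,0],
  "newtons": 15
}}

```text
time_s: 8.45
tcp_pos: [0.4348, -0.0221, 0.0865]
eef_rot: [180.0, -0.0, 179.0]
contact_force: [-4.2, -0.6, 3.3]
gripper_width: 0.0137
```

```bash
python3 look.py 10
python3 - <<'E'
from lines import *
c=calibration('wrist');im=cv2.imread('pics/w10.png');g=cv2.cvtColor(im,cv2.COLOR_BGR2GRAY)
rim=line(c,edge(g,range(350,615),167,177,1),.061,'rim')
print([np.polyval(rim,y).round(4) for y in(-.01,.06,.13)])
crop(im,430,640,90,230,3.8,'pics/w10a.png')
im=cv2.imread('pics/s10.png');crop(im,235,425,250,410,4,'pics/s10a.png')
E
```

```text
8.5 [ 0.43492474 -0.02197844  0.08650934] [1.79986856e+02 2.45558166e-06 1.78975309e+02] 0.013759330309203252 [-3.67213903  0.89162775  2.23730863] [0.2984977  1.16335209 0.13140609]
rim n 248 of 265 heading 89.79163488174225 rms 5.117019904425638e-05 y -0.003 0.135
[np.float64(0.3783), np.float64(0.3785), np.float64(0.3788)]
```

View pics/w10a.png

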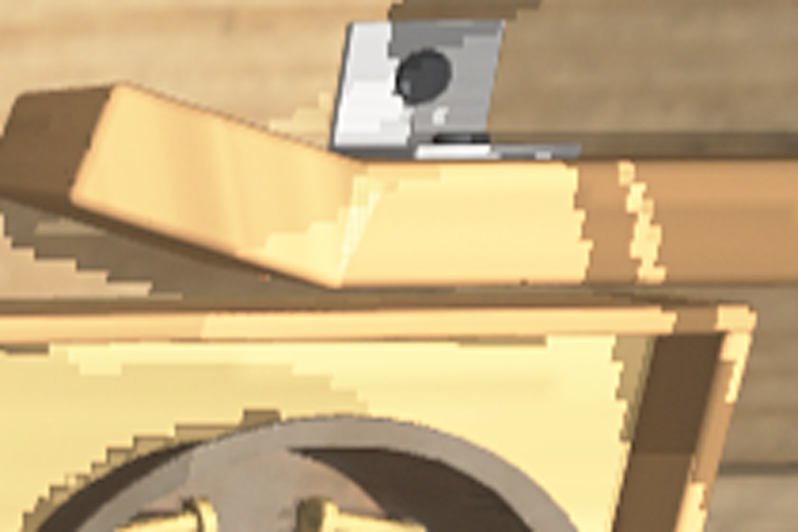

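View pics/s10a.png

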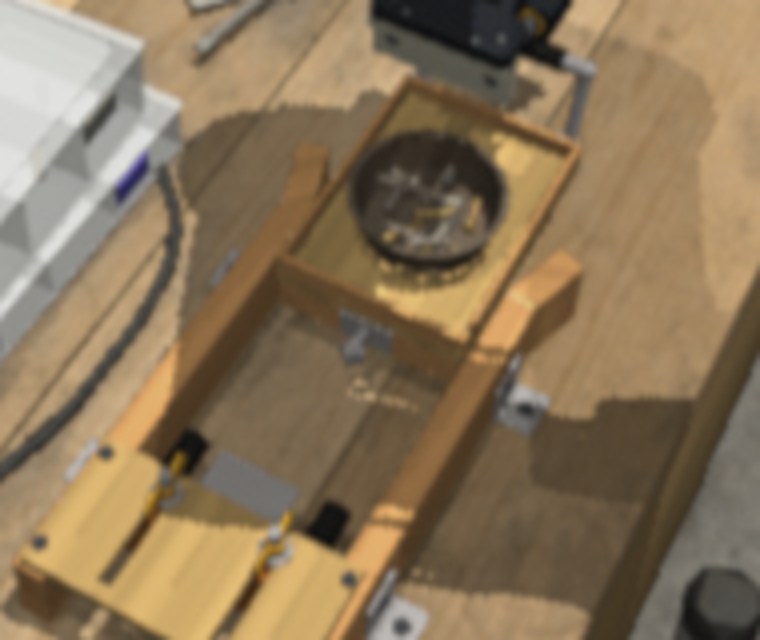

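Run:
```python
from lines import *
c=calibration('wrist');im=cv2.imread('pics/w10.png')
for k in range(3):
  g=im[...,k]
  ch=line(c,edge(g,range(525,638),160,169,-1),.045,'cheek')
  print([np.polyval(ch,y).round(4) for y in(.09,.13,.16)])
E=edge(im[...,2],range(525,638,8),160,169,-1);print(E.T.round(2))
for y in (.1,.13,.16):print(proj(c,[.3773+(y-.1)*.0185,y,.045]))
```

```text
cheek n 91 of 104 heading 89.55995056172574 rms 0.00010946382405775336 y 0.097 0.16
[np.float64(0.3766), np.float64(0.3769), np.float64(0.3771)]
cheek n 87 of 109 heading 89.68678844385803 rms 7.50516447539581e-05 y 0.097 0.16
[np.float64(0.3767), np.float64(0.377), np.float64(0.3771)]
cheek n 82 of 112 heading 89.83649258959407 rms 4.366955272256149e-05 y 0.097 0.16
[np.float64(0.3771), np.float64(0.3772), np.float64(0.3773)]
[[525.   533.   541.   549.   557.   565.   573.   581.   589.   597.
  605.   613.   621.   629.   637.  ]
 [164.66 164.59 164.57 164.46 164.3  164.24 164.11 164.16 163.47 161.8
  161.65 163.3  163.23 163.29 163.06]]
[529.50614408 165.09438103]
[582.5960505  165.13237106]
[635.66879566 165.1703488 ]
```

>>> {"fn": "servo_tool", "kwargs": {
  "grip": [1,1,1,1,1,1,1,1,1,1],
  "translation": [
    [0.0004,0.004,0],
    [0.0008,0.008,0],
    [0.0011,0.012,0],
    [0.0011,0.016,0],
    [0.0011,0.02,0],
    [0.0011,0.024,0],
    [0.0011,0.028,0],
    [0.0011,0.032,0],
    [0.0011,0.036,0],
    [0.0011,0.038,0]
  ],
  "turn": [0,0,0,0,0,0,0,0,0,0],
  "newtons": 15
}}

```text
time_s: 9.43
tcp_pos: [0.4346, 0.0159, 0.0866]
eef_rot: [180.0, 0.0, 179.0]
contact_force: [-1.2, -0.7, 2.4]
gripper_width: 0.0134
```

```bash
cat > chk.py <<'E'
from lines import *
import sys
n=sys.argv[1]
c=calibration('wrist');im=cv2.imread(f'pics/w{n}.png');g=cv2.cvtColor(im,cv2.COLOR_BGR2GRAY)
rim=line(c,edge(g,range(350,615),167,177,1),.061,'rim')
k=range(int(proj(c,[.377,.1,.045])[0]),638)
ch=line(c,edge(im[...,2],k,160,169,-1),.045,'cheek')
y=r.get_state()['tcp_pos'][1]
print('gaps rear,mid,front',[(np.polyval(rim,y+q)-np.polyval(ch,y+q)).round(4) for q in(.015,.09,.165)])
crop(im,430,640,90,230,3.8,f'pics/w{n}a.png')
im=cv2.imread(f'pics/s{n}.png');crop(im,235,425,250,410,4,f'pics/s{n}a.png')
E
python3 look.py 11;python3 chk.py 11
```

```text
9.4833 [0.43463878 0.01606723 0.08656914] [1.79982444e+02 1.34828761e-02 1.78978474e+02] 0.013744409884859482 [-1.81648997  1.73656527  1.2115127 ] [0.39332351 0.3467151  0.03511195]
rim n 238 of 265 heading 89.3570610206725 rms 4.335340869489099e-05 y 0.035 0.173
cheek n 144 of 176 heading 89.82933997821056 rms 0.00013418880124597005 y 0.1 0.199
gaps rear,mid,front [np.float64(0.0011), np.float64(0.0017), np.float64(0.0023)]
```

View pics/w11a.png

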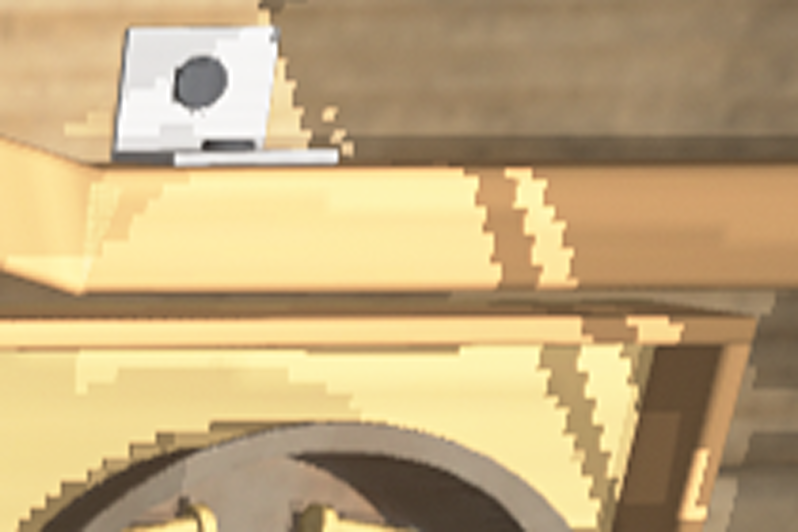

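View pics/s11a.png

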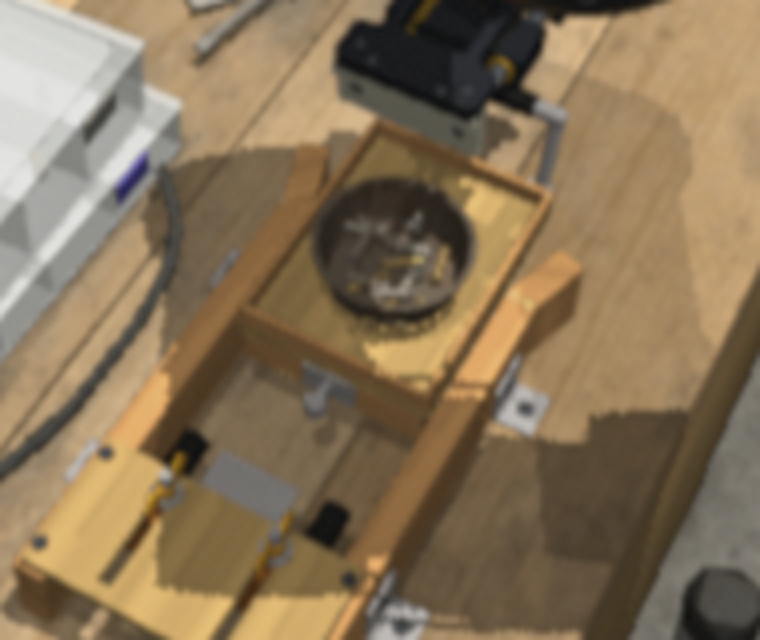

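>>> {"fn": "servo_tool", "kwargs": {
  "grip": [1,1,1,1,1,1,1,1,1,1],
  "translation": [
    [0.0,0.004,0],
    [0.0001,0.008,0],
    [0.0001,0.012,0],
    [0.0001,0.016,0],
    [0.0001,0.02,0],
    [0.0001,0.023,0],
    [0.0001,0.025,0],
    [0.0001,0.027,0],
    [0.0001,0.029,0],
    [0.0001,0.03,0]
  ],
  "turn": [0,0,0,0,0,0,0,0,0,0],
  "newtons": 15
}}

```text
time_s: 10.42
tcp_pos: [0.4349, 0.0456, 0.0866]
eef_rot: [180.0, 0.0, 179.0]
contact_force: [-1.5, -0.8, 2.0]
gripper_width: 0.0132
```

```bash
python3 look.py 12;python3 chk.py 12
```

```text
10.4667 [0.43495529 0.04562576 0.0865468 ] [1.79993369e+02 2.23643671e-04 1.78960976e+02] 0.013183165133236556 [-1.12076662  0.93127804  1.55672433] [0.08223867 0.34676499 0.03070058]
rim n 219 of 262 heading 89.2389428199292 rms 4.3582413841911685e-05 y 0.065 0.203
cheek n 187 of 227 heading 89.46830053197792 rms 0.00014069038706537333 y 0.1 0.229
gaps rear,mid,front [np.float64(0.0018), np.float64(0.0021), np.float64(0.0024)]
```

View pics/s12a.png

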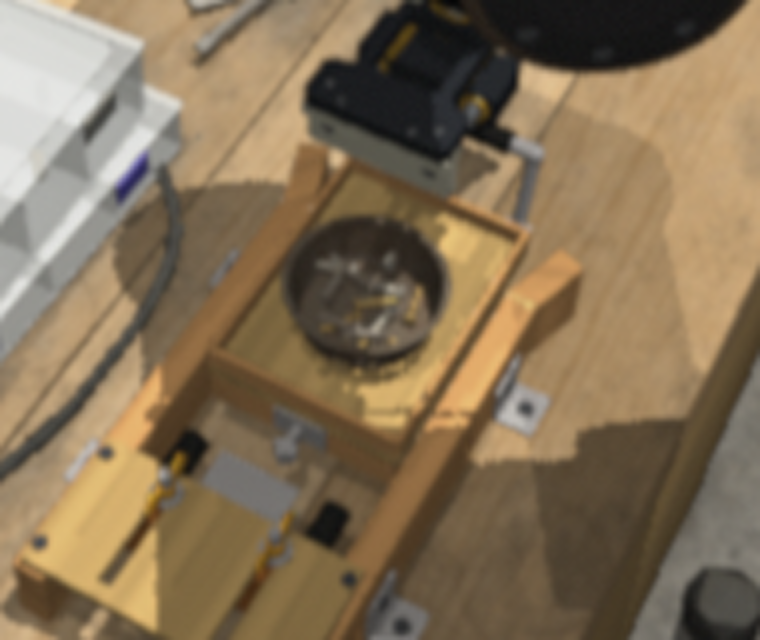

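>>> {"fn": "servo_tool", "kwargs": {
  "grip": [1,1,1,1,1,1,1,1],
  "translation": [
    [0,0.001,0],
    [0,0.002,0],
    [0,0.003,0],
    [0,0.004,0],
    [0,0.005,0],
    [0,0.006,0],
    [0,0.007,0],
    [0,0.008,0]
  ],
  "turn": [0,0,0,0,0,0,0,0]
}}

```text
time_s: 11.23
tcp_pos: [0.4351, 0.0534, 0.0866]
eef_rot: [-180.0, -0.0, 179.0]
contact_force: [-1.2, -0.6, 2.5]
gripper_width: 0.0133
```

>>> {"fn": "servo_tool", "kwargs": {
  "grip": [1,1,1,1],
  "translation": [
    [0,0.001,0],
    [0,0.002,0],
    [0,0.003,0],
    [0,0.004,0]
  ],
  "turn": [0,0,0,0]
}}

```text
time_s: 11.57
tcp_pos: [0.4351, 0.0574, 0.0865]
eef_rot: [-180.0, -0.0, 179.0]
contact_force: [-0.5, -0.3, 3.1]
gripper_width: 0.0134
```

>>> {"fn": "servo_tool", "kwargs": {
  "grip": [1,1,1],
  "translation": [
    [0,0.001,0],
    [0,0.002,0],
    [0,0.003,0]
  ],
  "turn": [0,0,0]
}}

```text
time_s: 11.82
tcp_pos: [0.4352, 0.0604, 0.0866]
eef_rot: [180.0, -0.0, 179.0]
contact_force: [-0.8, 0.0, 2.9]
gripper_width: 0.0137
```

>>> {"fn": "servo_tool", "kwargs": {
  "grip": [1,1],
  "translation": [
    [0,0.001,0],
    [0,0.002,0]
  ],
  "turn": [0,0]
}}

```text
time_s: 11.98
tcp_pos: [0.4352, 0.0624, 0.0865]
eef_rot: [-180.0, -0.0, 179.0]
contact_force: [-0.8, -0.5, 2.6]
gripper_width: 0.0133
```

>>> {"fn": "servo_tool", "kwargs": {
  "grip": [1,1],
  "translation": [
    [0,0.001,0],
    [0,0.002,0]
  ],
  "turn": [0,0]
}}

```text
time_s: 12.15
tcp_pos: [0.4352, 0.0644, 0.0865]
eef_rot: [-180.0, -0.0, 179.0]
contact_force: [-2.1, -0.8, 3.4]
gripper_width: 0.0134
```

>>> {"fn": "servo_tool", "kwargs": {
  "grip": [1,1],
  "translation": [
    [0,0.001,0],
    [0,0.002,0]
  ],
  "turn": [0,0]
}}

```text
time_s: 12.32
tcp_pos: [0.4351, 0.0661, 0.0865]
eef_rot: [-180.0, -0.0, 178.9]
contact_force: [-2.2, -4.4, 5.1]
gripper_width: 0.0133
```

>>> {"fn": "servo_tool", "kwargs": {
  "grip": [1,1],
  "translation": [
    [0,0.001,0],
    [0,0.002,0]
  ],
  "turn": [0,0]
}}

```text
time_s: 12.48
tcp_pos: [0.435, 0.0677, 0.0865]
eef_rot: [-179.9, -0.0, 179.0]
contact_force: [-1.5, -6.2, 5.2]
gripper_width: 0.0131
```

```bash
python3 look.py 13;python3 chk.py 13
```

```text
12.5333 [0.43499544 0.06773757 0.08653332] [-1.79926273e+02 -4.66222168e-02  1.78957063e+02] 0.013253725852239459 [-1.62130871 -4.97939834  4.82060004] [-1.90170576  0.6012281  -0.0310141 ]
rim n 221 of 221 heading 88.93834016908366 rms 2.5548001424415687e-05 y 0.087 0.208
cheek n 138 of 188 heading 89.15499870364923 rms 4.939210472359751e-05 y 0.1 0.251
gaps rear,mid,front [np.float64(0.0022), np.float64(0.0025), np.float64(0.0028)]
```

View pics/s13a.png

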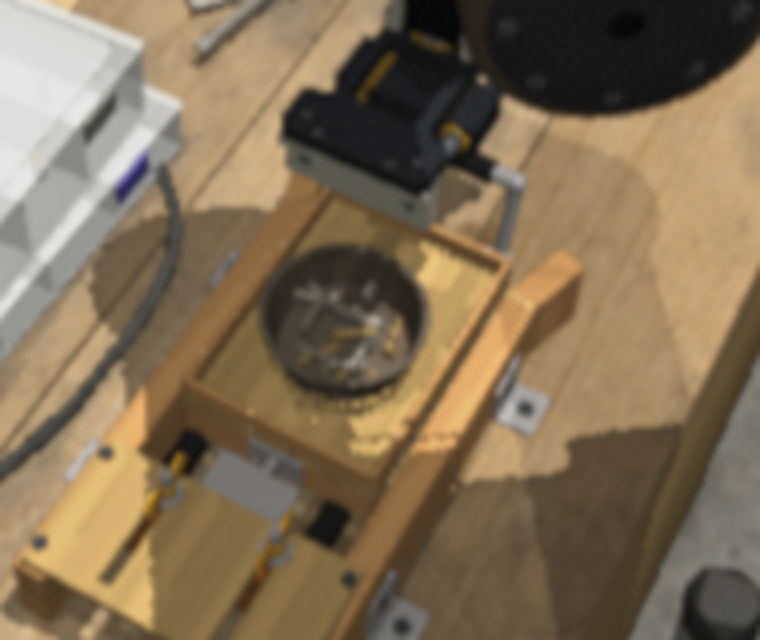

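>>> {"fn": "servo_tool", "kwargs": {
  "grip": [1,1],
  "translation": [
    [0,0.0005,0],
    [0,0.001,0]
  ],
  "turn": [0,0]
}}

```text
time_s: 12.8
tcp_pos: [0.435, 0.0686, 0.0866]
eef_rot: [-179.9, -0.0, 178.9]
contact_force: [-1.7, -5.5, 4.9]
gripper_width: 0.0133
```

>>> {"fn": "servo_tool", "kwargs": {
  "grip": [1,1],
  "translation": [
    [0,0.0005,0],
    [0,0.001,0]
  ],
  "turn": [0,0]
}}

```text
time_s: 12.97
tcp_pos: [0.4351, 0.0698, 0.0865]
eef_rot: [-179.9, -0.0, 178.9]
contact_force: [-2.5, -3.5, 4.8]
gripper_width: 0.0133
```

>>> {"fn": "servo_tool", "kwargs": {
  "grip": [1,1],
  "translation": [
    [0,0.0005,0],
    [0,0.001,0]
  ],
  "turn": [0,0]
}}

```text
time_s: 13.13
tcp_pos: [0.4352, 0.0713, 0.0865]
eef_rot: [180.0, -0.0, 178.9]
contact_force: [-2.8, -1.1, 4.8]
gripper_width: 0.0133
```

Resistance has passed its peak; the catch is now drawing it in.

>>> {"fn": "servo_tool", "kwargs": {
  "grip": [1,1],
  "translation": [
    [0,0.0005,0],
    [0,0.001,0]
  ],
  "turn": [0,0]
}}

```text
time_s: 13.3
tcp_pos: [0.4354, 0.0727, 0.0865]
eef_rot: [180.0, -0.0, 179.0]
contact_force: [-2.7, 1.2, 3.3]
gripper_width: 0.0137
```

>>> {"fn": "servo_tool", "kwargs": {
  "grip": [1,1],
  "translation": [
    [0,0.0005,0],
    [0,0.001,0]
  ],
  "turn": [0,0]
}}

```text
time_s: 13.47
tcp_pos: [0.4356, 0.0739, 0.0865]
eef_rot: [180.0, 0.0, 179.0]
contact_force: [-2.4, 2.7, 1.5]
gripper_width: 0.0133
```

>>> {"fn": "servo_tool", "kwargs": {
  "grip": [1,1],
  "translation": [
    [0,0.0005,0],
    [0,0.001,0]
  ],
  "turn": [0,0]
}}

```text
time_s: 13.63
tcp_pos: [0.4357, 0.0749, 0.0866]
eef_rot: [180.0, 0.0, 179.0]
contact_force: [-2.9, 2.9, 2.4]
gripper_width: 0.0135
```

>>> {"fn": "servo_tool", "kwargs": {
  "grip": [1,1],
  "translation": [
    [0,0.0005,0],
    [0,0.001,0]
  ],
  "turn": [0,0]
}}

```text
time_s: 13.8
tcp_pos: [0.4356, 0.0756, 0.0866]
eef_rot: [180.0, 0.0, 179.0]
contact_force: [-2.6, 2.2, 1.5]
gripper_width: 0.0136
```

>>> {"fn": "servo_tool", "kwargs": {
  "grip": [1,1],
  "translation": [
    [0,0.0005,0],
    [0,0.0005,0]
  ],
  "turn": [0,0]
}}

```text
time_s: 13.97
tcp_pos: [0.4356, 0.0759, 0.0866]
eef_rot: [-180.0, 0.0, 179.0]
contact_force: [-1.6, 2.2, 1.3]
gripper_width: 0.0135
```

```bash
python3 look.py 14;python3 chk.py 14
```

```text
14.0167 [0.43561812 0.07593495 0.08656676] [1.79994271e+02 1.10383261e-02 1.78962515e+02] 0.013193111665649557 [-1.92633694  2.13773625  1.36918072] [0.90518954 0.75145056 0.0030267 ]
rim n 228 of 258 heading 88.99330397597295 rms 3.574244508768803e-05 y 0.095 0.234
cheek n 186 of 280 heading 89.3962156979977 rms 6.075350140955048e-05 y 0.1 0.259
gaps rear,mid,front [np.float64(0.0021), np.float64(0.0027), np.float64(0.0032)]
```

View pics/s14a.png

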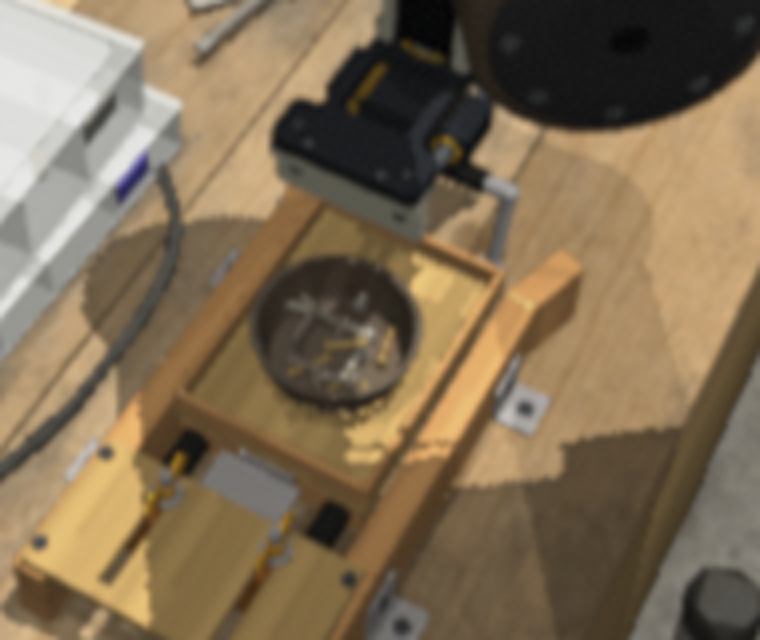

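>>> {"fn": "servo_tool", "kwargs": {
  "grip": [1,1],
  "translation": [
    [0,0.0005,0],
    [0,0.001,0]
  ],
  "turn": [0,0]
}}

```text
time_s: 14.28
tcp_pos: [0.4355, 0.0761, 0.0866]
eef_rot: [-179.9, -0.0, 179.0]
contact_force: [0.7, -6.1, 2.7]
gripper_width: 0.0137
```

>>> {"fn": "servo_tool", "kwargs": {
  "grip": [1,1],
  "translation": [
    [0,0.0005,0],
    [0,0.0005,0]
  ],
  "turn": [0,0]
}}

```text
time_s: 14.45
tcp_pos: [0.4355, 0.0761, 0.0866]
eef_rot: [-179.9, -0.0, 179.0]
contact_force: [1.1, -7.2, 2.9]
gripper_width: 0.0132
```

>>> {"fn": "servo_tool", "kwargs": {
  "grip": [1,1],
  "translation": [
    [0,0.0005,0],
    [0,0.0005,0]
  ],
  "turn": [0,0]
}}

```text
time_s: 14.62
tcp_pos: [0.4354, 0.0762, 0.0867]
eef_rot: [-179.8, -0.0, 179.0]
contact_force: [2.0, -9.5, 3.1]
gripper_width: 0.0134
```

>>> {"fn": "servo_tool", "kwargs": {
  "grip": [1,1,1,1,0.6,0.4,0.3,0.3,0.3,0.3],
  "translation": [
    [0,-0.0008,0],
    [0,-0.0016,0],
    [0,-0.002,0],
    [0,-0.002,0],
    [0,-0.002,0],
    [0,-0.002,0],
    [0,-0.002,0],
    [0,-0.002,0],
    [0,-0.002,0],
    [0,-0.002,0]
  ],
  "turn": [0,0,0,0,0,0,0,0,0,0]
}}

```text
time_s: 15.45
tcp_pos: [0.4355, 0.0758, 0.0865]
eef_rot: [-180.0, -0.0, 179.0]
contact_force: [0.2, -1.0, 0.3]
gripper_width: 0.0304
```

```bash
python3 look.py 15;python3 chk.py 15
```

```text
15.5 [0.43550158 0.07585868 0.0865483 ] [-1.79999543e+02  3.88335687e-04  1.78960720e+02] 0.030701583696610153 [ 0.38006768  0.28678718 -0.04595648] [-0.01155286 -0.03232529  0.03849934]
rim n 237 of 257 heading 89.02758821063688 rms 4.1630140503893994e-05 y 0.095 0.234
cheek n 211 of 280 heading 89.29391722048975 rms 7.933451855623798e-05 y 0.1 0.259
gaps rear,mid,front [np.float64(0.0023), np.float64(0.0026), np.float64(0.003)]
```

View pics/w15.png

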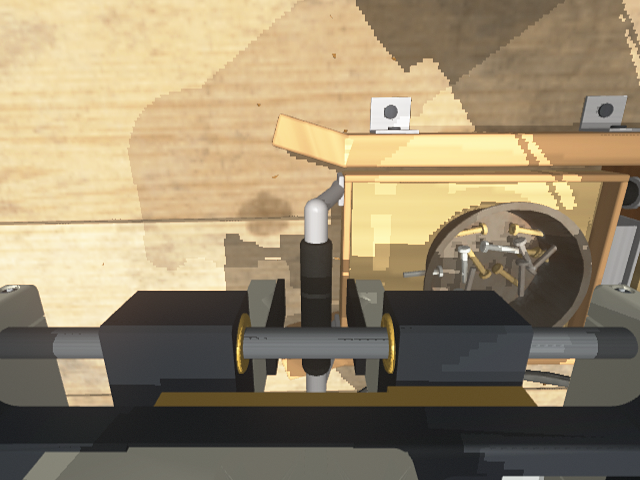

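>>> {"fn": "servo_tool", "kwargs": {
  "grip": [0.3,0.3,0.3,0.3,0.3,0.3,0.3,0.3,0.3,0.3],
  "translation": [
    [0,0,-0.01],
    [0,0,-0.025],
    [0,0,-0.045],
    [0,0,-0.065],
    [0,-0.01,-0.09],
    [0,-0.04,-0.11],
    [0,-0.07,-0.12],
    [0,-0.1,-0.12],
    [0,-0.13,-0.12],
    [0,-0.16,-0.12]
  ],
  "turn": [0,0,0,0,0,0,0,0,0,0]
}}

```text
time_s: 16.43
tcp_pos: [0.4324, -0.0854, 0.2071]
eef_rot: [180.0, 0.1, 179.0]
contact_force: [-0.4, 0.8, -0.4]
gripper_width: 0.0308
```

>>> {"fn": "servo_tool", "kwargs": {
  "grip": [0.3,0.3,0.3,0.3,0.3,0.3,0.3,0.3],
  "translation": [
    [-0.02,-0.03,0],
    [-0.04,-0.06,0],
    [-0.06,-0.09,0],
    [-0.06,-0.12,0],
    [-0.06,-0.15,0],
    [-0.06,-0.17,0],
    [-0.06,-0.18,0],
    [-0.06,-0.18,0]
  ],
  "turn": [0,0,0,0,0,0,0,0]
}}

```text
time_s: 17.1
tcp_pos: [0.489, -0.2668, 0.206]
eef_rot: [-180.0, -0.1, 178.8]
contact_force: [0.0, 0.2, 0.1]
gripper_width: 0.0309
```

```bash
python3 look.py 16
python3 - <<'E'
from h import *
im=cv2.imread('pics/s16.png');crop(im,225,405,270,430,4.4,'pics/s16a.png')
im=cv2.imread('pics/t16.png');crop(im,165,365,235,340,4,'pics/t16a.png')
E
```

```text
17.15 [ 0.48898057 -0.2657464   0.20615308] [ 1.79986131e+02 -3.90493130e-02  1.78848681e+02] 0.03011880303622532 [ 0.02249559  0.27122569 -0.16074076] [ 0.05479199  0.01904381 -0.00542974]
```

View pics/s16a.png

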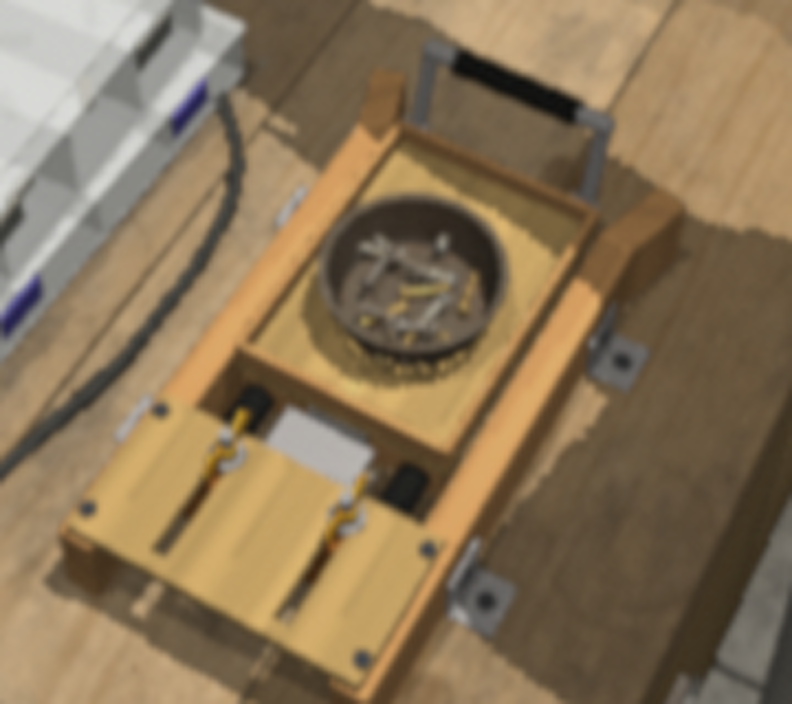

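View pics/t16a.png

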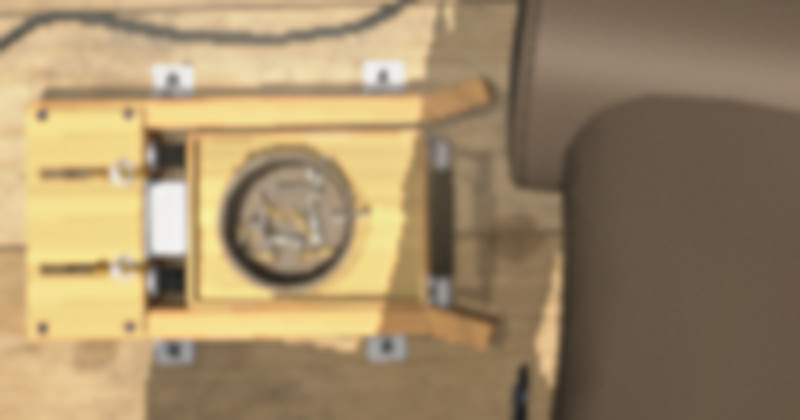

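View pics/t16.png

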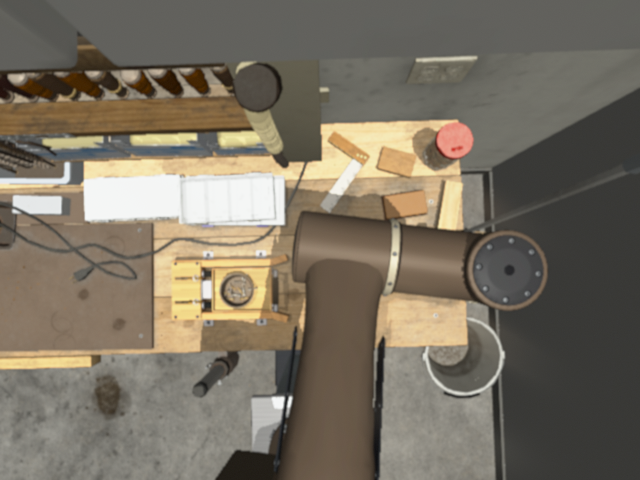

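```bash
python3 -c "
from plant import order;print(order.close_job())"
```

```text
the job is handed in; nothing more can be done
None
```

The caddy is parked in the bay and pressed home. I let go of it, backed the arm away and handed the job in at about 17 s. No verdict was reported.

**What I did:** I pinched the push bar and rolled the caddy along an S-curve of about 240 mm up to the bay's mouth. I then ran it in, correcting its line from the wrist camera.

**Pressing home:**
- The rollers met the strike with the bar at about y = 65 mm, and resistance peaked at about 6 N.
- The catch then drew the caddy in with about 3 N.
- It came up against a firm stop at y = 76 mm, which I pressed to about 9.5 N (wrist force reading).
- The stop came 11 mm after the first touch, as the task describes.

**Last checks:**
- **Depth:** the caddy's origin is about 114 mm into the bay, within the allowed 105–139 mm.
- **Sideways and angle:** the caddy is about half a millimetre off centre and within about 0.3° of parallel to the left cheek.
- **After release:** the caddy did not move when I let go, and nothing was touching the arm. The tin is standing on the deck.
- **Bystanders:** those in view of the top camera look untouched. The arm hid the screwdriver in the last top picture, so I did not confirm it there.

**Not confirmed or in disagreement:**
- **Castors:** they were hidden under the deck throughout, so I inferred that they trailed straight from the distance rolled.
- **Catch:** I judged it closed from the force and travel pattern only, as the rollers were not visible.
- **Bay direction:** the cameras disagreed by up to about 1°, so inside the bay I relied on the gap between the deck rim and the cheek.

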